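# Clamp the chocolate tray, fill its rows and punch the date

### The job

Load the empty black tray into the filling jig: push the sprung orange jaw back with the tray's long edge, lower the tray flat on the bed between the two red marks and let go, so that the jaw holds it tight against the blue stop. Then set every chocolate from the white mat upright in the tray, each centred on a printed disc, dark round ones in the gold-lined row and pink square ones in the white-lined row. When all are in, drive the date punch's pin fully down with the mallet, and lay the mallet back with its head in the middle of the blue pad; leave the other things on the table where they are.

Things in the scene. Friction and masses are not known exactly. Their poses are not given: they have to be found in the camera images.
- jig: filling jig, fixed: aluminium bed 170 mm wide (y), its top 12 mm above the origin. Origin on the table under where the tray's centre belongs; x points from the blue front stop to the orange sprung jaw. Stop: 140 mm long, 12 mm thick, top 8 mm above the bed, inner face at x = -67 mm. Red marks at y = +-79 mm on the bed show the tray's ends
- jaw (a joint): travel of the sprung jaw along the jig's +x, m: 0 shut (face at jig x = 55 mm, 122 mm from the stop), 0.012 with the 134 mm wide tray against the stop, 0.030 fully back. Spring force 3 N when shut, 6 N at 0.012, 10.5 N at 0.030
- jaw_face (a point): middle of the top edge of the jaw's upright face, which looks to jig -x. The orange jaw is 140 mm long, 14 mm thick, its top 20 mm above the bed, 12 mm higher than the stop, so the tray's long edge can push it back while the tray is held just above the stop
- tray: loose black tray, 152 (x) x 134 (y) x 12 mm, 0.2 kg; origin: centre of its underside. Floor 3 mm; rim (18 mm wide on long sides, 10 on short) and centre rib rise to 12 mm. The rib, 14 mm wide along x through the centre, is the handle, gripped from above. Gold-lined row on the +y side, white on -y, 42 mm wide, three discs each. Goes in either way round, long edges to stop and jaw
- punch_stand: green date punch on a 60 x 60 mm foot, fixed; head block's top is 80 mm above the table. Origin under the foot's centre
- punch_pin (a joint): how far the punch's steel pin is pressed down, m: 0 up, 0.011 fully down. Sprung: 2 N to start, 7 N fully down; it comes up again by itself
- punch_top (a point): centre of the top of the pin's cap (26 mm wide, 8 mm thick), 100 mm above the table when up
- pad: blue square pad 90 x 90 x 3 mm, fixed; the mallet's head lies on it; origin at the centre of its underside
- mallet: mallet, 0.32 kg: black cubic rubber head of 50 mm; round wooden handle 22 mm thick, 125 mm long, leaving the head along the mallet's -x at half its height, so it lies level on any of four faces. Origin: centre of the head's lower face as at the start
- mallet_head (a point): centre of the mallet's cubic head, 25 mm from each of its faces
- mallet_grip (a point): on the handle's axis, 42 mm from the head's centre: where to grip it from above (centre of mass lies between this and the head's centre)
- gold_mid (a point): centre of the middle brown printed disc (28 mm) on the floor of the gold-lined row, axes as the tray's; the row's other two discs lie 44 mm from it along the tray's x, one each way
- white_mid (a point): centre of the middle pink printed disc (28 mm) on the floor of the white-lined row, axes as the tray's; the row's other two discs lie 44 mm from it along the tray's x, one each way
- dark0: round dark chocolate, 32 mm wide, 22 mm tall, 20 g, gold spot on top; origin at the centre of its underside; some are absent
- ruby0: square pink ruby chocolate, 30 x 30 mm (sides along its x and y), 22 mm tall, 20 g; origin at the centre of its underside; some are absent
- dark1: round dark chocolate, 32 mm wide, 22 mm tall, 20 g, gold spot on top; origin at the centre of its underside; some are absent
- ruby1: square pink ruby chocolate, 30 x 30 mm (sides along its x and y), 22 mm tall, 20 g; origin at the centre of its underside; some are absent
- dark2: round dark chocolate, 32 mm wide, 22 mm tall, 20 g, gold spot on top; origin at the centre of its underside; some are absent
- ruby2: square pink ruby chocolate, 30 x 30 mm (sides along its x and y), 22 mm tall, 20 g; origin at the centre of its underside; some are absent
- spray: amber spray bottle, 60 mm wide and 140 mm tall; a bystander, loose; origin at its underside
- dragees: small clear jar of dragees with a brass lid, 52 mm wide, 55 mm tall; a bystander, loose; origin at its underside
- rejects: white ceramic bowl, 110 mm wide, 40 mm tall; a bystander, loose; origin at its underside
- spatula: spatula lying on the table; a bystander, loose; origin at its underside
- papercups: paper cup, 50 mm wide, 45 mm tall; a bystander, loose; origin at its underside
There are look-alikes about, which are no part of the job. Several things have the shape of the pad; the one meant has the colours described above. What is shaped like the ruby2 but green is not meant.

How it is judged:
By the outcome, as a careful person would: the job done as asked, in the order asked, and still so for the second after the job is handed in, with the robot touching nothing.
Of dark0, ruby0, dark1, ruby1, dark2, ruby2 only 4 to 6 are there at a start; the rules pass over those that are not, and their reading is None.
At some moment in a run one of dark0, ruby0, dark1, ruby1, dark2, ruby2 may be knocked a few centimetres aside while the robot is not near it.
Once in a run the grip may slacken for a moment while it holds something.
It also fails if it takes over 208 s, if anything falls off the work surface, if the arm or the gripper's body presses on something with over 40 N, if the wrist force passes 120 N, or if a joint passes its speed limit or range.

### The arm

A 6-joint arm with a two-finger parallel gripper is mounted at the origin on the work surface. World frame = base frame: x ahead of the robot, y to its left, z up, the work surface at z = 0. Lengths are in m, angles in degrees, forces in N, time in s.
With the tool pointing down it reaches from about 0.35 to 0.875 m from the base axis. Payload 4.2 kg.
Tool frame: the origin (TCP) lies between the finger pads; the fingertips stand 11 mm ahead of it and the grasp point (between the pads) lies 8 mm behind it; z points along the fingers, y is the direction in which the jaws open and shut (so a half turn about z gives the same grasp; the last joint's range is limited). The gripper opens to 87 mm and grips with 3 to 60 N. Pads are 19 mm wide; open, the fingers measure 117 mm over their backs; the gripper's body (75 mm by 190 mm) begins 51 mm behind the grasp point.
Start: joints at [-57.376, 22.042, 0.453, 0, -68.411, -14.817], TCP at [0.191, -0.595, 0.234] pointing down, gripper open.
Joint ranges: [-179.83, 179.83], [-69.29, 118.12], [-61.27, 80.66], [-181.25, 117.63], [-171.15, -9.14], [-177.46, 177.46]. Speed limits (degrees/s): [159.86, 159.86, 180, 180, 180, 180].

### API

Orientations are given as a 3x3 rotation matrix whose columns are the frame's x, y, z axes.
In Python, from station import sense, capture, get_calibration, finish_job, search_frame, cut_out gives the robot as it stands.
- The arm moves only by the tool arm_command, never from a script. Its argument "rows" is a list of rows, each an object with "fingers": the opening in per cent of the stroke, from 0 (shut) to 100 (fully open); "travel": the shift along the tool's x, y, z in cm, a list of three; "roll": the turn about the tool's z in degrees. A call has 1 to 10 rows; each row is the pose to reach, as a shift and turn from the pose commanded when the call began, along the tool's axes at that moment; what a row does not reach only later rows make up. A row lasts 1/10 s, in which the tool goes at most 50 mm and 8.59 degrees, less where a joint would pass 70% of its speed; a pose out of reach is approached as far as the arm can. A call with a gripper value outside its range is refused whole. The fingers move at their own pace and stop on an object; the grip force is fixed at half the most. Time passes only in rows, so rows that repeat a pose let the fingers close. It gives the time, the measured TCP pose, the force and the opening at its end, in the units of the state.
- sense(): the state, without advancing time (a new reading comes with each control period).
- capture(name): name is "side" or "top"; returns (picture, depth): 420x560x3 uint8, red, green, blue; 420x560 float32, m along the optical axis (not along the pixel's ray), 0 where there is no reading.
- get_calibration(name): a dict with "fov_y" (degrees; the focal length in pixels is half the picture's height over the tangent of half this angle, whatever the lens; pixels are square), "cx", "cy" (the principal point, pixels), "origin" and "attitude" of the camera in the world. Camera axes: x right, y down, z forward; pixel columns grow to the right and rows downward; lengths in m; the calibration is good to about 2 mm. A picture is of the moment at which its call begins. get_calibration takes no time and is no camera call.
- finish_job(): hands the job in, once; it reports no verdict.
Trained networks look in the newest picture that a camera, given by its name, has taken for a name from the list of things; names that differ only in an ending like _2 or _b are one class to them, and where a whole thing is asked for, a point or a joint stands for the part that bears it (a point fixed in the world has none). Each returns a list of dicts, best first, with "p" (0 to 1); they miss things now and then, are a little off and sometimes report something else, mostly with a low value. They report only what shows in the picture. A call takes as long as a camera call. They do not tell look-alikes from the thing itself.
- search_frame(camera, label): "position" ([x, y, z] in m, in world coordinates, good to about 4 mm: the middle of the surface that is visible of it).
- cut_out(camera, label): "mask" (420x560 bool, what is visible of it).
The state is a dict: "time_s": time; "joints": joint angles; "joint_velocities": joint speeds; "effort": joint torques, N m; "tcp_pos": TCP position; "ee_rot": TCP orientation; "wrist_force": force on the tool from outside, world axes, zero at the start; "moment": the same for the moment, N m; "gripper_width": opening from 0.0 (shut) to 1.0 (fully open).
Only numpy, scipy, OpenCV 4.12 (cv2) and the standard library are available. Lean on these libraries where they do the work, as an engineer would, in place of code of your own. Each camera call takes 0.05 s, during which the arm holds its last target. There are 200 camera calls.

## Working session

There is one attempt and no reset: what is moved stays moved. The work goes in short steps, Python scripts to look and compute and a tool call to move; the robot and the scene stay as the last step left them, time stands still between calls to the robot, and variables do not carry over. Pictures are saved under pics/ and viewed, about 12 in all and at most 16, crops included, and the job is handed in when it is done.

Besides the shell and the picture viewer there is one more tool, called after "Request:" as a command line: name --argument value ..., lists and objects as JSON in quotes. arm_command: Moves the arm, as the interface text tells. Its arguments: {"type":"object","properties":{"rows":{"type":"array","items":{"type":"object","properties":{"fingers":{"type":"number"},"travel":{"type":"array","items":{"type":"number"}},"roll":{"type":"number"}}}}},"required":["rows"]}

```bash
mkdir -p pics; ls; python3 - <<'E'
from station import *
import cv2,numpy as np
for n in("side","top"):
    c=get_calibration(n);print(n,c)
    p,d=capture(n);cv2.imwrite(f"pics/{n}0.png",p[:,:,::-1])
    for l in "jig jaw tray punch_pin punch_stand pad mallet mallet_head mallet_grip jaw_face gold_mid white_mid punch_top dark0 ruby0 spray dragees rejects spatula papercups".split():
        print(n,l,[(np.round(r["position"],3).tolist(),round(r["p"],2)) for r in search_frame(n,l)[:6]])
s=sense();print(s["time_s"],s["tcp_pos"],s["ee_rot"],s["wrist_force"],s["gripper_width"])
E
```

```text
pics
side {'fov_y': 49.82618561395425, 'cx': 273.65039044455557, 'cy': 200.81010742995667, 'origin': array([ 0.48487179, -1.12102581,  0.76946061]), 'attitude': array([[ 0.9979787 , -0.01751705,  0.06108738],
       [-0.06131744, -0.5179421 ,  0.85321518],
       [ 0.01669391, -0.8552363 , -0.51796929]])}
side jig [([0.547, -0.076, 0.018], 0.66)]
side jaw [([0.598, -0.085, 0.032], 0.54)]
side tray [([0.522, 0.197, 0.014], 0.61)]
side punch_pin [([0.516, -0.376, 0.028], 0.58), ([0.662, 0.216, 0.084], 0.43)]
side punch_stand [([0.672, 0.206, 0.048], 0.86), ([0.519, 0.198, 0.009], 0.49), ([0.748, -0.302, 0.025], 0.41), ([0.67, 0.379, 0.076], 0.2), ([0.515, -0.308, 0.02], 0.19)]
side pad [([0.321, 0.333, -0.0], 0.66), ([0.518, 0.355, 0.0], 0.63), ([0.517, 0.196, 0.007], 0.57), ([0.51, 0.364, 0.035], 0.52)]
side mallet [([0.509, 0.362, 0.04], 0.65), ([0.443, -0.378, 0.024], 0.65)]
side mallet_head [([0.509, 0.37, 0.037], 0.84), ([0.38, -0.157, 0.041], 0.45)]
side mallet_grip [([0.514, 0.362, 0.035], 0.64), ([0.521, 0.2, 0.011], 0.6)]
side jaw_face [([0.598, -0.084, 0.036], 0.6)]
side gold
[... 1551 characters left out ...]
0.802, 0.191, 0.004], 0.67)]
top ruby0 [([0.51, -0.364, 0.024], 0.47), ([0.532, -0.459, 0.024], 0.4), ([0.597, -0.064, 0.028], 0.34)]
top spray [([0.672, 0.387, 0.094], 0.92), ([0.502, 0.385, 0.041], 0.32)]
top dragees [([0.379, -0.139, 0.053], 0.8)]
top rejects [([0.75, -0.328, 0.018], 0.89)]
top spatula [([0.664, 0.217, 0.077], 0.73), ([0.803, 0.194, 0.003], 0.72)]
top papercups [([0.768, -0.118, 0.025], 0.58), ([0.501, 0.386, 0.041], 0.27)]
2.1 [ 0.1911432  -0.59502499  0.23354093] [[-9.52092875e-01 -3.05809021e-01  1.20055494e-06]
 [-3.05809021e-01  9.52092875e-01  1.20783628e-05]
 [-4.83671211e-06  1.11325826e-05 -1.00000000e+00]] [ 0.13458349  0.66595057 -0.17371866] 1.0011778862901837
```

View pics/top0.png

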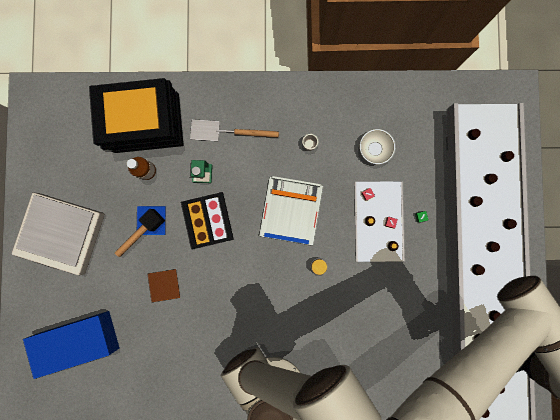

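View pics/side0.png

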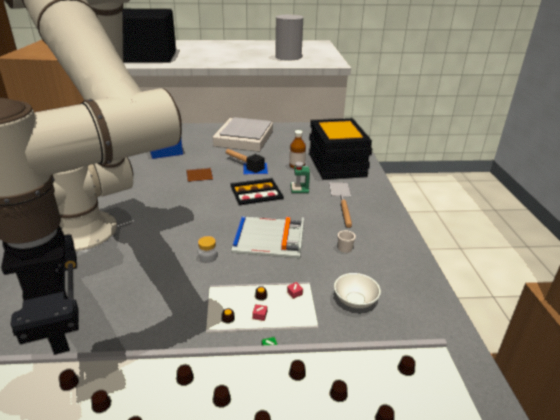

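```bash
cat > h.py <<'E'
from station import *
import cv2,numpy as np
def cam(n):
    c=get_calibration(n);f=210/np.tan(np.radians(c["fov_y"]/2));return c,f
def toplane(n,uv,z):
    c,f=cam(n);uv=np.atleast_2d(uv).astype(float)
    r=np.c_[(uv[:,0]-c["cx"])/f,(uv[:,1]-c["cy"])/f,np.ones(len(uv))]@np.array(c["attitude"]).T
    o=np.array(c["origin"]);return (o+r*((z-o[2])/r[:,2])[:,None])
def cloud(n,d):
    c,f=cam(n);v,u=np.mgrid[:420,:560]
    P=np.stack([(u-c["cx"])/f*d,(v-c["cy"])/f*d,d],-1)@np.array(c["attitude"]).T+np.array(c["origin"])
    return P
def roi(P,x0,x1,y0,y1,z0=-.01,z1=.2):
    return (P[...,0]>x0)&(P[...,0]<x1)&(P[...,1]>y0)&(P[...,1]<y1)&(P[...,2]>z0)&(P[...,2]<z1)
def comps(m,amin=6):
    k,l,s,c=cv2.connectedComponentsWithStats(m.astype(np.uint8),connectivity=8)
    return [l==i for i in range(1,k) if s[i,4]>=amin]
def desc(n,m,z):
    v,u=np.nonzero(m);W=toplane(n,np.c_[u,v],z)[:,:2]
    r=cv2.minAreaRect((W*1000).astype(np.float32))
    return "n%d cen %s rect c(%.1f,%.1f) s(%.1f,%.1f) a%.1f"%(len(u),np.round(W.mean(0)*1000,1),*r[0],*r[1],r[2])
def hsv(p): return [a.astype(int) for a in cv2.split(cv2.cvtColor(p,cv2.COLOR_RGB2HSV))]
E
cat > m1.py <<'E'
from h import *
for n in("top","side"):
    p,d=capture(n);P=cloud(n,d);H,S,V=hsv(p)
    A=lambda name,m,z,amin=6:[print(n,name,desc(n,c,z)) for c in comps(m,amin)]
    R=roi(P,.43,.68,-.2,.07)
    A("orange jaw",R&(H>5)&(H<22)&(S>150)&(V>90),.032)
    A("blue stop",R&(H>100)&(H<130)&(S>120),.020)
    A("red",R&((H<5)|(H>172))&(S>120),.012,2)
    R=roi(P,.4,.64,.08,.3)
    A("gold floor",R&(H>8)&(H<35)&(S>100)&(V>110),.003)
    A("white floor",R&(S<60)&(V>150),.003)
    A("pink disc",R&((H<5)|(H>150))&(S>90)&(V>90),.003)
    m=cut_out(n,"tray");A("tray",m[0]["mask"] if m else R&False,.012)
    R=roi(P,.35,.7,-.5,-.2)
    A("pink",R&((H<6)|(H>160))&(S>90),.024)
    A("spot",R&(H>12)&(H<35)&(S>100)&(V>110),.024)
    A("dark",R&(V<75),.02)
    R=roi(P,.35,.65,.28,.55)
    A("handle",R&(H>5)&(H<25)&(S>80)&(V>60),.036,20)
    A("head",R&(V<50),.05,20)
    A("pad",R&(H>100)&(H<130)&(S>120),.003,10)
    R=roi(P,.6,.73,.15,.29)
    A("green",R&(H>50)&(H<95)&(S>70),.08,10)
    A("cap",R&(P[...,2]>.088),.1)
print(sense()["time_s"])
E
python3 m1.py; python3 - <<'E'
import cv2,numpy as np
a=cv2.imread("pics/top0.png");
b=np.vstack([np.hstack([cv2.resize(a[155:275,100:240],None,fx=2.8,fy=2.8,interpolation=2),cv2.resize(a[155:275,255:395],None,fx=2.8,fy=2.8,interpolation=2)])])
c=cv2.resize(a[170:270,340:440],None,fx=2.4,fy=2.4,interpolation=2);w=np.zeros((240,b.shape[1],3),np.uint8);w[:,:240]=c
cv2.imwrite("pics/crop0.png",np.vstack([b,w]))
E
```

```text
top orange jaw n201 cen [594.3 -64.8] rect c(594.3,-65.2) s(138.9,13.8) a79.8
top blue stop n175 cen [461.2 -43. ] rect c(461.5,-42.1) s(137.8,11.9) a79.8
top red n16 cen [546.9  23.4] rect c(546.9,23.4) s(2.6,47.2) a80.5
top red n15 cen [ 519.8 -132.2] rect c(519.7,-132.3) s(2.6,44.0) a80.1
top gold floor n355 cen [511.1 233.9] rect c(511.0,233.4) s(129.9,39.6) a13.3
top white floor n322 cen [523.3 179.9] rect c(523.7,179.1) s(129.7,38.8) a13.2
top pink disc n53 cen [566.8 188.9] rect c(567.0,188.7) s(22.1,22.0) a0.3
top pink disc n58 cen [524.2 178.8] rect c(524.5,179.1) s(25.1,22.0) a0.3
top pink disc n53 cen [481.1 169.2] rect c(481.5,168.6) s(24.4,22.0) a45.1
top tray n2035 cen [519.1 204.7] rect c(518.4,205.2) s(151.1,134.2) a13.1
top pink n89 cen [ 596.2 -294.1] rect c(595.9,-294.0) s(29.0,30.7) a26.3
top pink n16 cen [ 520.2 -296.3] rect c(520.4,-298.9) s(14.1,23.8) a22.9
top pink n91 cen [ 508.6 -363.6] rect c(508.9,-363.8) s(31.2,30.8) a75.0
top pink n20 cen [ 436.  -364.3] rect c(436.3,-364.8) s(24.5,15.2) a14.9
top spot n25 cen [ 514.3 -301.6] rect c(514.8,-301.1) s(15.1,
[... 2336 characters left out ...]
.6] rect c(438.7,-371.8) s(15.5,16.3) a87.5
side dark n68 cen [ 516.  -318.1] rect c(516.5,-318.1) s(25.0,25.9) a6.7
side dark n19 cen [ 692.4 -336.3] rect c(691.8,-338.4) s(5.4,33.8) a1.2
side dark n88 cen [ 438.7 -386.4] rect c(438.8,-384.4) s(24.8,31.1) a0.9
side handle n130 cen [452.3 424.6] rect c(452.3,424.9) s(38.0,126.0) a44.9
side handle n42 cen [361.9 269.7] rect c(362.1,277.6) s(13.6,82.6) a3.6
side head n232 cen [519.7 325.8] rect c(518.9,327.8) s(127.7,57.9) a87.6
side pad n131 cen [521.8 364. ] rect c(522.0,378.5) s(81.6,84.6) a89.7
side green n206 cen [668.8 146.4] rect c(662.0,147.1) s(173.8,50.4) a82.0
side cap n39 cen [660.1 213. ] rect c(660.5,213.8) s(44.9,23.3) a84.2
2.3
```

View pics/crop0.png

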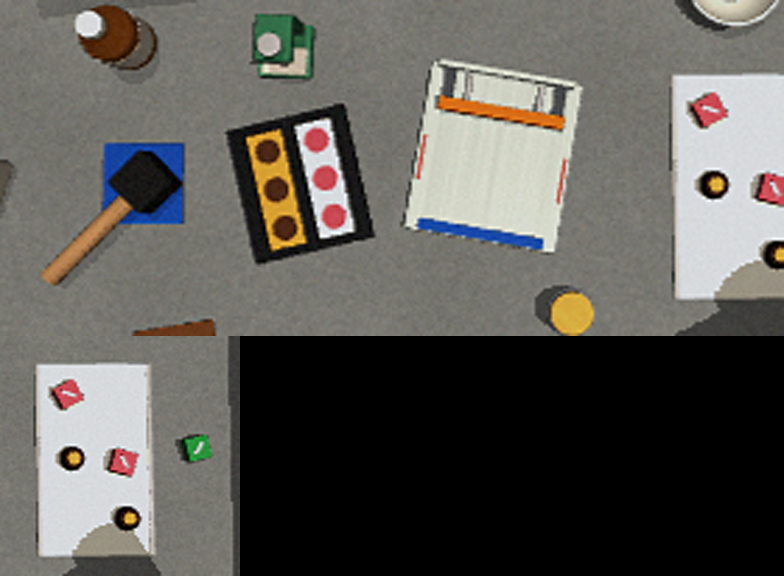

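```bash
cat > plan.py <<'E'
# usage: plan.py x,y,z,a ...  (mm,deg); prints travel(cm)+roll per leg, starting at the measured pose
import sys,numpy as np
from station import sense
s=sense();R=s["ee_rot"];p=np.array(s["tcp_pos"])*1000
a=np.degrees(np.arctan2(-R[0][1],R[1][1]));print("now",np.round(p,1),"a %.2f"%a,"w %.1f"%(s["gripper_width"]*87),"t",s["time_s"],"q",np.round(s["joints"],0),"F",np.round(s["wrist_force"],1))
for w in sys.argv[1:]:
    q=np.array([float(v) for v in w.split(",")]);t=np.radians(a)
    X=np.array([-np.cos(t),-np.sin(t),0]);Y=np.array([-np.sin(t),np.cos(t),0]);D=q[:3]-p
    print(w,"travel [%.2f,%.2f,%.2f] roll %.1f"%(D@X/10,D@Y/10,-D[2]/10,-(q[3]-a)));p=q[:3];a=q[3]
E
python3 plan.py 450,-200,250,15 518,205.6,120,13.2 518,205.6,16,13.2
```

```text
now [ 191.1 -595.   233.6] a 17.81 w 87.2 t 2.3 q [-57.  22.   0.  -0. -68. -15.] F [-0.4  0.4  0.5]
450,-200,250,15 travel [-36.73,29.70,-1.64] roll 2.8
518,205.6,120,13.2 travel [-17.07,37.42,13.00] roll 1.8
518,205.6,16,13.2 travel [0.00,0.00,10.40] roll -0.0
```

Request:
arm_command --rows '[{"travel": [-36.7,29.7,-1.6],"roll": 2.8,"fingers": 46},{"travel": [-36.7,29.7,-1.6],"roll": 2.8,"fingers": 46},{"travel": [-36.7,29.7,-1.6],"roll": 2.8,"fingers": 46},{"travel": [-36.7,29.7,-1.6],"roll": 2.8,"fingers": 46},{"travel": [-36.7,29.7,-1.6],"roll": 2.8,"fingers": 46},{"travel": [-36.7,29.7,-1.6],"roll": 2.8,"fingers": 46},{"travel": [-36.7,29.7,-1.6],"roll": 2.8,"fingers": 46},{"travel": [-36.7,29.7,-1.6],"roll": 2.8,"fingers": 46},{"travel": [-36.7,29.7,-1.6],"roll": 2.8,"fingers": 46},{"travel": [-36.7,29.7,-1.6],"roll": 2.8,"fingers": 46}]'

```text
time_s: 3.3
tcp_pos: [0.4516, -0.1972, 0.2501]
ee_rot: [[-0.965, -0.262, 0.002], [-0.262, 0.965, -0.0], [-0.002, -0.0, -1.0]]
wrist_force: [0.4, -0.8, 0.3]
gripper_width: 0.464
```

Request:
arm_command --rows '[{"travel": [-17.1,37.4,13.0],"roll": 1.8,"fingers": 46},{"travel": [-17.1,37.4,13.0],"roll": 1.8,"fingers": 46},{"travel": [-17.1,37.4,13.0],"roll": 1.8,"fingers": 46},{"travel": [-17.1,37.4,13.0],"roll": 1.8,"fingers": 46},{"travel": [-17.1,37.4,13.0],"roll": 1.8,"fingers": 46},{"travel": [-17.1,37.4,13.0],"roll": 1.8,"fingers": 46},{"travel": [-17.1,37.4,13.0],"roll": 1.8,"fingers": 46},{"travel": [-17.1,37.4,13.0],"roll": 1.8,"fingers": 46},{"travel": [-17.1,37.4,13.0],"roll": 1.8,"fingers": 46},{"travel": [-17.1,37.4,13.0],"roll": 1.8,"fingers": 46}]'

```text
time_s: 4.3
tcp_pos: [0.5182, 0.2088, 0.1179]
ee_rot: [[-0.973, -0.233, -0.001], [-0.233, 0.973, -0.001], [0.001, -0.001, -1.0]]
wrist_force: [-1.1, -1.1, -0.2]
gripper_width: 0.458
```

Request:
arm_command --rows '[{"fingers": 46},{"fingers": 46},{"fingers": 46}]'

```text
validation failed for argument at $.ro...
```

```bash
python3 plan.py 518,205.6,16,13.2; python3 -c "
from h import *
p,d=capture('side');cv2.imwrite('pics/s1.png',cv2.resize(p[100:260,170:370,::-1],None,fx=3,fy=3,interpolation=2))"
```

```text
now [518.2 208.8 117.9] a 13.45 w 39.8 t 4.3 q [  39.   22.  -18.    0.  -50. -115.] F [-1.1 -1.1 -0.2]
518,205.6,16,13.2 travel [0.10,-0.30,10.19] roll 0.2
```

View pics/s1.png

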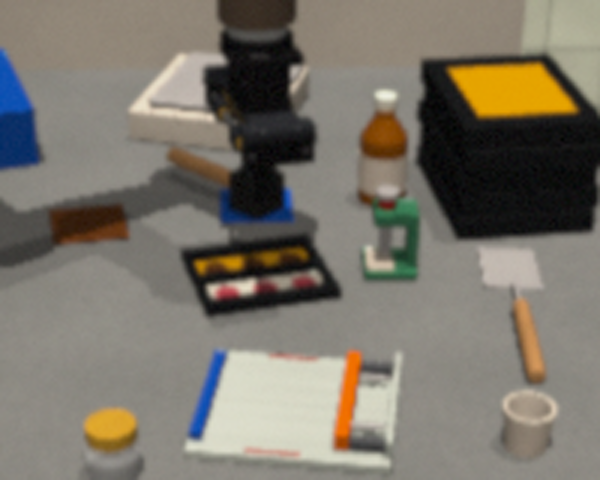

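Request:
arm_command --rows '[{"travel": [0,0,0],"roll": 0,"fingers": 46},{"travel": [0,0,0],"roll": 0,"fingers": 46},{"travel": [0,0,0],"roll": 0,"fingers": 46}]'

```text
time_s: 4.65
tcp_pos: [0.5182, 0.2045, 0.1202]
ee_rot: [[-0.974, -0.227, 0.001], [-0.227, 0.974, 0.001], [-0.001, 0.0, -1.0]]
wrist_force: [-0.1, -0.9, 0.1]
gripper_width: 0.46
```

```bash
python3 plan.py 518,205.6,16,13.2
```

```text
now [518.2 204.5 120.2] a 13.12 w 40.0 t 4.65 q [  38.   22.  -18.    0.  -50. -115.] F [-0.1 -0.9  0.1]
518,205.6,16,13.2 travel [-0.01,0.11,10.42] roll -0.1
```

Request:
arm_command --rows '[{"travel": [0,0,3.0],"roll": 0,"fingers": 46},{"travel": [0,0,6.0],"roll": 0,"fingers": 46},{"travel": [0,0,8.0],"roll": 0,"fingers": 46},{"travel": [0,0,9.4],"roll": 0,"fingers": 46},{"travel": [0,0,10.1],"roll": 0,"fingers": 46},{"travel": [0,0,10.4],"roll": 0,"fingers": 46},{"travel": [0,0,10.4],"roll": 0,"fingers": 46},{"travel": [0,0,10.4],"roll": 0,"fingers": 46}]'

```text
time_s: 5.45
tcp_pos: [0.5186, 0.2057, 0.0164]
ee_rot: [[-0.974, -0.228, 0.001], [-0.228, 0.974, 0.001], [-0.002, 0.001, -1.0]]
wrist_force: [0.2, 0.7, -0.2]
gripper_width: 0.463
```

Request:
arm_command --rows '[{"travel": [0,0,0],"roll": 0,"fingers": 5},{"travel": [0,0,0],"roll": 0,"fingers": 5},{"travel": [0,0,0],"roll": 0,"fingers": 5},{"travel": [0,0,0],"roll": 0,"fingers": 5},{"travel": [0,0,0],"roll": 0,"fingers": 5},{"travel": [0,0,0],"roll": 0,"fingers": 5},{"travel": [0,0,0],"roll": 0,"fingers": 5}]'

```text
time_s: 6.15
tcp_pos: [0.5181, 0.2054, 0.0157]
ee_rot: [[-0.974, -0.229, -0.0], [-0.229, 0.974, -0.0], [0.0, -0.0, -1.0]]
wrist_force: [-0.7, -0.1, 2.6]
gripper_width: 0.156
```

```bash
python3 plan.py 518,205.6,70,13.2
```

```text
now [518.1 205.4  15.7] a 13.21 w 13.6 t 6.15 q [  38.   30.  -23.    0.  -37. -115.] F [-0.7 -0.1  2.6]
518,205.6,70,13.2 travel [0.00,0.02,-5.43] roll 0.0
```

```bash
python3 plan.py 518,205.6,86,13.2 511.6,-50.8,86,80.1 511.6,-50.8,40,80.1 
```

```text
now [518.1 205.4  15.7] a 13.21 w 13.6 t 6.15 q [  38.   30.  -23.    0.  -37. -115.] F [-0.7 -0.1  2.6]
518,205.6,86,13.2 travel [0.00,0.02,-7.03] roll 0.0
511.6,-50.8,86,80.1 travel [6.48,-24.82,-0.00] roll -66.9
511.6,-50.8,40,80.1 travel [0.00,0.00,4.60] roll -0.0
```

Request:
arm_command --rows '[{"travel": [0,0,-0.5],"roll": 0,"fingers": 5},{"travel": [0,0,-1.5],"roll": 0,"fingers": 5},{"travel": [0,0,-3.0],"roll": 0,"fingers": 5},{"travel": [0,0,-4.5],"roll": 0,"fingers": 5},{"travel": [0,0,-6.0],"roll": 0,"fingers": 5},{"travel": [0,0,-7.0],"roll": 0,"fingers": 5},{"travel": [0,0,-7.0],"roll": 0,"fingers": 5}]'

```text
time_s: 6.85
tcp_pos: [0.5189, 0.2061, 0.0873]
ee_rot: [[-0.974, -0.229, 0.003], [-0.229, 0.974, 0.002], [-0.003, 0.001, -1.0]]
wrist_force: [-0.3, -1.1, -2.6]
gripper_width: 0.155
```

Request:
arm_command --rows '[{"travel": [0.5,-2.0,0],"roll": -6,"fingers": 5},{"travel": [1.2,-4.5,0],"roll": -13,"fingers": 5},{"travel": [1.9,-7.3,0],"roll": -20,"fingers": 5},{"travel": [2.7,-10.4,0],"roll": -28,"fingers": 5},{"travel": [3.5,-13.5,0],"roll": -36,"fingers": 5},{"travel": [4.3,-16.6,0],"roll": -44,"fingers": 5},{"travel": [5.1,-19.5,0],"roll": -52,"fingers": 5},{"travel": [5.8,-22.0,0],"roll": -59,"fingers": 5},{"travel": [6.2,-24.0,0],"roll": -64,"fingers": 5},{"travel": [6.5,-24.8,0],"roll": -66.9,"fingers": 5}]'

```text
time_s: 7.85
tcp_pos: [0.5107, -0.0525, 0.0848]
ee_rot: [[-0.171, -0.985, -0.002], [-0.985, 0.171, -0.0], [0.0, 0.002, -1.0]]
wrist_force: [0.2, 0.1, -3.1]
gripper_width: 0.159
```

Request:
arm_command --rows '[{"travel": [0,0,1.0],"roll": 0,"fingers": 5},{"travel": [0,0,2.0],"roll": 0,"fingers": 5},{"travel": [0,0,2.5],"roll": 0,"fingers": 5},{"travel": [0,0,2.5],"roll": 0,"fingers": 5},{"travel": [0,0,2.5],"roll": 0,"fingers": 5}]'

```text
time_s: 8.35
tcp_pos: [0.5115, -0.0503, 0.0602]
ee_rot: [[-0.171, -0.985, -0.001], [-0.985, 0.171, -0.0], [0.0, 0.001, -1.0]]
wrist_force: [-0.6, 0.2, -2.2]
gripper_width: 0.156
```

```bash
cat > t.py <<'E'
import sys
from h import *
z=float(sys.argv[1])/1000
for n in ("top","side"):
    p,d=capture(n);P=cloud(n,d);H,S,V=hsv(p);cv2.imwrite(f"pics/{n}_t.png",p[:,:,::-1])
    A=lambda name,m,zz,amin=12:[print(n,name,desc(n,c,zz)) for c in comps(m,amin)]
    R=roi(P,.40,.64,-.2,.08)
    A("gold",R&(H>15)&(H<35)&(S>100)&(V>110),z+.003)
    A("pink",R&((H<5)|(H>150))&(S>90)&(V>90),z+.003)
    A("orange",R&(H>5)&(H<15)&(S>150)&(V>90),.032)
    A("blue",R&(H>100)&(H<130)&(S>120),.02)
    m=cut_out(n,"tray");print(n,"tray",[desc(n,k["mask"],z+.012) for k in m[:1]])
E
python3 t.py 45; python3 plan.py 511.6,-50.8,40,80.1; python3 -c "
import cv2,numpy as np
a=cv2.imread('pics/top_t.png')[150:280,220:360];b=cv2.imread('pics/side_t.png')[180:290,200:340]
cv2.imwrite('pics/t1.png',np.hstack([cv2.resize(a,(420,390),interpolation=2),cv2.resize(b,(370,390),interpolation=2)]))"
```

```text
top gold n62 cen [468.7 -98.1] rect c(468.8,-99.0) s(24.7,43.5) a52.8
top pink n18 cen [ 515.5 -129.1] rect c(517.1,-129.3) s(3.6,45.7) a78.2
top orange n38 cen [603.9 -10. ] rect c(604.0,-10.7) s(28.3,12.7) a80.2
top orange n37 cen [ 584.9 -117.5] rect c(584.8,-117.9) s(27.7,13.2) a80.2
top tray ['n604 cen [500.3 -82.3] rect c(509.9,-48.1) s(153.5,134.2) a80.0']
side gold n145 cen [476.3 -52.5] rect c(484.3,-38.5) s(121.5,40.5) a80.4
side pink n33 cen [546.3 -10.7] rect c(545.7,-11.9) s(21.5,23.5) a88.0
side pink n32 cen [539.4 -53.7] rect c(539.3,-53.5) s(20.3,20.0) a87.9
side pink n42 cen [531.7 -97.6] rect c(531.7,-97.7) s(19.2,24.9) a87.8
side orange n144 cen [594.4 -81.8] rect c(594.6,-80.7) s(152.6,14.4) a81.3
side blue n37 cen [453.9 -98.6] rect c(453.9,-98.2) s(38.0,11.9) a79.1
side tray ['n1414 cen [510.5 -65.3] rect c(511.0,-56.3) s(163.3,141.7) a82.7']
now [511.8 -50.5  60.9] a 80.13 w 13.3 t 8.55 q [ 12.  23. -28.   0. -40. -22.] F [-0.7  0.5 -2.8]
511.6,-50.8,40,80.1 travel [0.03,0.01,2.09] roll 0.0
```

View pics/t1.png

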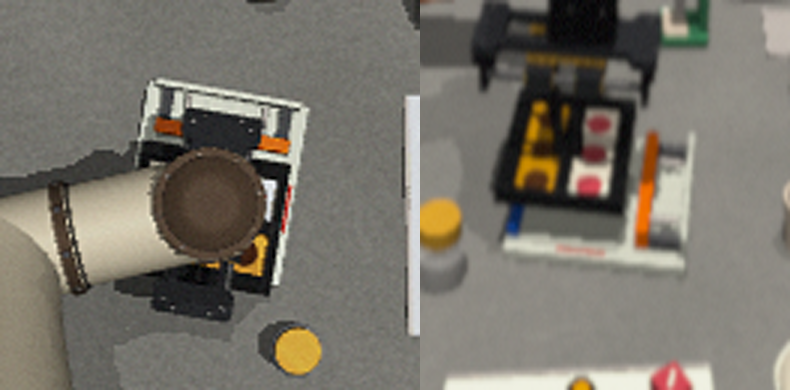

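Request:
arm_command --rows '[{"travel": [0.1,0,0.6],"roll": 0,"fingers": 5},{"travel": [0.22,0,1.2],"roll": 0,"fingers": 5},{"travel": [0.22,0,1.8],"roll": 0,"fingers": 5},{"travel": [0.22,0,2.1],"roll": 0,"fingers": 5},{"travel": [0.22,0,2.1],"roll": 0,"fingers": 5},{"travel": [0.22,-0.3,2.1],"roll": 0,"fingers": 5},{"travel": [0.22,-0.6,2.1],"roll": 0,"fingers": 5},{"travel": [0.22,-0.9,2.1],"roll": 0,"fingers": 5},{"travel": [0.22,-1.2,2.1],"roll": 0,"fingers": 5},{"travel": [0.22,-1.4,2.1],"roll": 0,"fingers": 5}]'

```text
time_s: 9.55
tcp_pos: [0.5239, -0.0554, 0.0393]
ee_rot: [[-0.172, -0.985, -0.003], [-0.985, 0.172, 0.0], [0.0, 0.003, -1.0]]
wrist_force: [-3.7, 1.1, -0.7]
gripper_width: 0.159
```

Request:
arm_command --rows '[{"travel": [0,-0.2,0],"roll": 0,"fingers": 5},{"travel": [0,-0.4,0],"roll": 0,"fingers": 5},{"travel": [0,-0.6,0],"roll": 0,"fingers": 5},{"travel": [0,-0.8,0],"roll": 0,"fingers": 5},{"travel": [0,-1.0,0],"roll": 0,"fingers": 5},{"travel": [0,-1.2,0],"roll": 0,"fingers": 5},{"travel": [0,-1.4,0],"roll": 0,"fingers": 5},{"travel": [0,-1.6,0],"roll": 0,"fingers": 5},{"travel": [0,-1.7,0],"roll": 0,"fingers": 5},{"travel": [0,-1.7,0],"roll": 0,"fingers": 5}]'

```text
time_s: 10.55
tcp_pos: [0.5397, -0.0583, 0.039]
ee_rot: [[-0.173, -0.985, -0.004], [-0.985, 0.173, -0.0], [0.001, 0.004, -1.0]]
wrist_force: [-6.5, 2.9, 0.4]
gripper_width: 0.158
```

```bash
python3 t.py 23.5; python3 plan.py 541,-56,30,80.1; python3 -c "
import cv2,numpy as np
a=cv2.imread('pics/top_t.png')[150:280,220:360];b=cv2.imread('pics/side_t.png')[180:290,200:340]
cv2.imwrite('pics/t2.png',np.hstack([cv2.resize(a,(420,390),interpolation=2),cv2.resize(b,(370,390),interpolation=2)]))"
```

```text
top gold n62 cen [ 497.7 -105.3] rect c(501.1,-101.0) s(27.7,40.0) a80.1
top gold n12 cen [492.6 -64.3] rect c(493.4,-64.8) s(9.2,9.2) a89.7
top orange n46 cen [620. -17.] rect c(620.2,-16.5) s(34.4,12.7) a81.6
top orange n38 cen [ 601.4 -121.4] rect c(601.5,-121.0) s(29.3,12.7) a80.2
top blue n37 cen [470.6  10.2] rect c(470.7,10.8) s(30.4,11.1) a80.3
top blue n35 cen [451.8 -96.8] rect c(451.8,-97.0) s(24.6,12.3) a89.6
top tray ['n565 cen [512.  -87.1] rect c(535.7,-56.2) s(151.5,136.8) a79.5']
side gold n42 cen [503.3 -17.7] rect c(503.8,-14.6) s(54.4,13.0) a80.6
side gold n104 cen [505.  -81.5] rect c(506.2,-82.9) s(49.3,41.4) a79.9
side pink n34 cen [574.1 -18. ] rect c(574.9,-17.7) s(21.1,23.7) a87.9
side pink n27 cen [568.1 -61.4] rect c(567.7,-61.1) s(15.0,20.3) a87.8
side pink n42 cen [ 559.6 -106.2] rect c(560.8,-104.4) s(23.7,22.3) a86.9
side orange n164 cen [609.  -88.2] rect c(610.1,-79.2) s(157.9,16.5) a80.2
side blue n141 cen [464.1 -53.5] rect c(465.1,-49.7) s(137.6,16.4) a79.6
side tray ['n1335 cen [537.9 -76.1] rect c(538.1,-63.8) s(166.6,133.8) a80.8']
now [539.6 -58.3  39. ] a 80.07 w 13.5 t 10.75 q [ 11.  27. -24.  -0. -39. -21.] F [-6.7  2.6  0.2]
541,-56,30,80.1 travel [-0.25,-0.10,0.90] roll -0.0
```

View pics/t2.png

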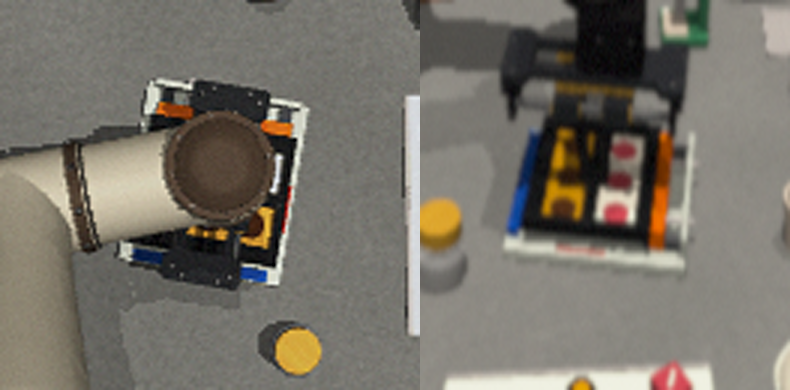

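Request:
arm_command --rows '[{"travel": [0,0,0.2],"roll": 0,"fingers": 5},{"travel": [0,0,0.4],"roll": 0,"fingers": 5},{"travel": [0,0,0.6],"roll": 0,"fingers": 5},{"travel": [0,0,0.8],"roll": 0,"fingers": 5},{"travel": [0,0,1.0],"roll": 0,"fingers": 5},{"travel": [0,0,1.1],"roll": 0,"fingers": 5},{"travel": [0,0,1.1],"roll": 0,"fingers": 5},{"travel": [0,0,1.1],"roll": 0,"fingers": 5}]'

```text
time_s: 11.55
tcp_pos: [0.5393, -0.0587, 0.028]
ee_rot: [[-0.172, -0.985, -0.005], [-0.985, 0.172, -0.001], [0.001, 0.005, -1.0]]
wrist_force: [-7.3, 0.5, 0.8]
gripper_width: 0.152
```

```bash
python3 t.py 12 | grep -v gold; python3 plan.py
```

```text
top orange n51 cen [619.3 -16.6] rect c(619.5,-16.6) s(34.8,13.1) a81.6
top orange n42 cen [ 601.1 -121. ] rect c(600.8,-120.7) s(28.8,13.2) a80.2
top blue n39 cen [470.7   9.9] rect c(470.6,10.3) s(31.5,11.1) a80.3
top blue n36 cen [451.7 -97. ] rect c(451.8,-97.0) s(24.6,12.3) a89.6
top tray ['n583 cen [519.  -83.7] rect c(538.0,-54.8) s(154.7,133.6) a79.8']
side pink n34 cen [573.5 -17.4] rect c(572.4,-16.4) s(21.0,23.9) a87.9
side pink n29 cen [568.5 -60.8] rect c(568.6,-61.4) s(20.7,18.7) a75.7
side pink n42 cen [ 559.  -106.1] rect c(558.1,-107.3) s(23.3,22.5) a87.8
side orange n161 cen [608.3 -89.7] rect c(610.0,-79.0) s(158.3,16.5) a79.8
side blue n123 cen [463.2 -53.8] rect c(464.2,-50.0) s(136.7,13.6) a78.9
side tray ['n1439 cen [536.2 -75.4] rect c(536.3,-64.8) s(172.5,135.8) a80.2']
now [539.3 -58.7  28. ] a 80.07 w 13.6 t 11.75 q [ 11.  28. -25.  -0. -38. -21.] F [-6.4  1.2  0.4]
```

Request:
arm_command --rows '[{"travel": [0,0.15,0],"roll": 0,"fingers": 5},{"travel": [0,0.3,0],"roll": 0,"fingers": 5},{"travel": [0,0.4,0],"roll": 0,"fingers": 5},{"travel": [0,0.4,0],"roll": 0,"fingers": 5},{"travel": [0,0.4,0],"roll": 0,"fingers": 46},{"travel": [0,0.4,0],"roll": 0,"fingers": 46},{"travel": [0,0.4,0],"roll": 0,"fingers": 46},{"travel": [0,0.4,0],"roll": 0,"fingers": 46},{"travel": [0,0.4,0],"roll": 0,"fingers": 46}]'

```text
time_s: 12.65
tcp_pos: [0.5388, -0.0575, 0.029]
ee_rot: [[-0.171, -0.985, 0.002], [-0.985, 0.171, 0.0], [-0.001, -0.002, -1.0]]
wrist_force: [0.2, -0.8, 0.3]
gripper_width: 0.443
```

Request:
arm_command --rows '[{"travel": [0,0,-2],"roll": 0,"fingers": 46},{"travel": [0,0,-5],"roll": 0,"fingers": 46},{"travel": [0,0,-10],"roll": 0,"fingers": 46},{"travel": [0,0,-14],"roll": 0,"fingers": 46},{"travel": [14,0,-14],"roll": 8,"fingers": 53},{"travel": [16,0,-14],"roll": 16,"fingers": 53},{"travel": [20,0,-14],"roll": 24,"fingers": 53},{"travel": [24,0,-14],"roll": 32,"fingers": 53},{"travel": [24,0,-14],"roll": 40,"fingers": 53},{"travel": [24,0,-14],"roll": 48,"fingers": 53}]'

```text
time_s: 13.65
tcp_pos: [0.4956, -0.2983, 0.1685]
ee_rot: [[-0.853, -0.522, 0.001], [-0.522, 0.853, -0.001], [-0.0, -0.001, -1.0]]
wrist_force: [-1.0, 0.8, 0.3]
gripper_width: 0.532
```

```bash
python3 t.py 12;python3 m1.py | grep -E "top (pink|spot)|side spot"; python3 plan.py; python3 -c "
import cv2,numpy as np
a=cv2.imread('pics/top_t.png')[150:280,220:420];b=cv2.imread('pics/side_t.png')[180:330,200:340]
cv2.imwrite('pics/t3.png',np.hstack([cv2.resize(a,(600,390),interpolation=2),cv2.resize(b,(200,214),interpolation=2).repeat(1,0)[:390] if 0 else cv2.resize(b,(200,390))]))"
```

```text
top gold n324 cen [504.5 -50.8] rect c(504.9,-50.4) s(128.0,40.2) a80.3
top pink n60 cen [568.3 -17.3] rect c(568.4,-17.2) s(24.2,24.2) a44.8
top pink n65 cen [560.6 -60.9] rect c(560.4,-60.7) s(24.9,24.9) a89.7
top orange n134 cen [609.8 -47.1] rect c(609.6,-48.0) s(100.2,13.0) a79.9
top blue n171 cen [461.8 -40.5] rect c(462.0,-39.9) s(133.2,12.4) a79.5
top tray ['n1726 cen [530.2 -43.4] rect c(534.0,-52.9) s(144.4,136.1) a79.3']
side gold n47 cen [492.  -80.8] rect c(492.4,-82.1) s(46.8,19.7) a58.6
side pink n35 cen [ 555.6 -103.4] rect c(555.3,-104.7) s(18.7,22.4) a86.2
side orange n150 cen [604.1 -90.8] rect c(605.7,-78.7) s(158.3,16.9) a79.5
side blue n76 cen [457.6 -79. ] rect c(460.0,-71.5) s(92.8,13.8) a81.1
side tray ['n568 cen [ 534.1 -112.8] rect c(527.1,-101.4) s(90.6,137.1) a81.5']
top pink n32 cen [ 605.  -298.6] rect c(601.8,-298.0) s(22.0,18.0) a25.6
top pink n6 cen [ 445.3 -362.4] rect c(444.7,-361.9) s(6.4,6.5) a44.3
top pink n13 cen [ 430.2 -361.5] rect c(429.7,-362.1) s(19.9,7.7) a50.8
top spot n23 cen [ 436.6 -372.6] rect c(437.0,-372.4) s(12.2,15.3) a88.8
side spot n24 cen [ 515.7 -303.1] rect c(516.0,-302.5) s(15.7,11.9) a53.1
side spot n42 cen [ 438.5 -371.5] rect c(438.7,-371.8) s(15.5,16.3) a87.5
now [ 496.8 -293.2  168.7] a 32.26 w 46.0 t 14.05 q [-14.  20. -12.   0. -58. -43.] F [-0.1  0.1  0.1]
```

View pics/t3.png

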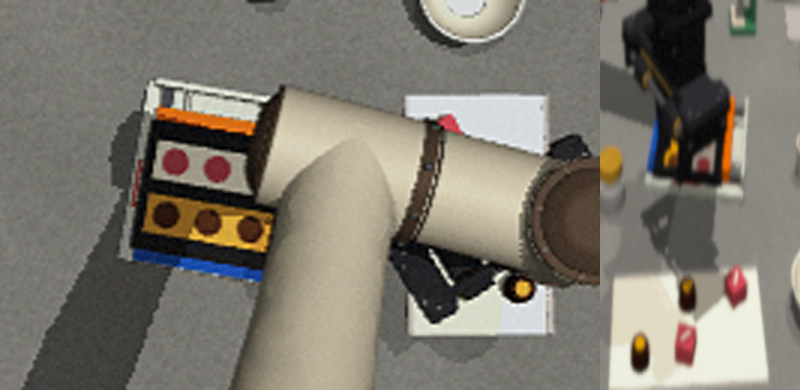

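```bash
python3 plan.py 516.4,-302.2,90,-9.9 516.4,-302.2,24,-9.9 516.4,-302.2,90,-9.9 514.5,-8.1,90,-9.9 514.5,-8.1,37.5,-9.9
```

```text
now [ 496.8 -293.2  168.7] a 32.26 w 46.0 t 14.05 q [-14.  20. -12.   0. -58. -43.] F [-0.1  0.1  0.1]
516.4,-302.2,90,-9.9 travel [-1.17,-1.81,7.87] roll 42.2
516.4,-302.2,24,-9.9 travel [0.00,0.00,6.60] roll -0.0
516.4,-302.2,90,-9.9 travel [0.00,0.00,-6.60] roll -0.0
514.5,-8.1,90,-9.9 travel [5.24,28.94,-0.00] roll -0.0
514.5,-8.1,37.5,-9.9 travel [0.00,0.00,5.25] roll -0.0
```

Request:
arm_command --rows '[{"travel": [-1.17,-1.81,3],"roll": 8,"fingers": 53},{"travel": [-1.17,-1.81,6],"roll": 16,"fingers": 53},{"travel": [-1.17,-1.81,7.9],"roll": 24,"fingers": 53},{"travel": [-1.17,-1.81,7.9],"roll": 32,"fingers": 53},{"travel": [-1.17,-1.81,7.9],"roll": 40,"fingers": 53},{"travel": [-1.17,-1.81,7.9],"roll": 42.2,"fingers": 53},{"travel": [-1.17,-1.81,7.9],"roll": 42.2,"fingers": 53},{"travel": [-1.17,-1.81,7.9],"roll": 42.2,"fingers": 53},{"travel": [-1.17,-1.81,7.9],"roll": 42.2,"fingers": 53}]'

```text
time_s: 14.95
tcp_pos: [0.5162, -0.3029, 0.0897]
ee_rot: [[-0.985, 0.174, 0.0], [0.174, 0.985, -0.0], [-0.0, -0.0, -1.0]]
wrist_force: [-0.8, 0.7, 0.1]
gripper_width: 0.531
```

```bash
python3 plan.py 516.4,-302.2,24,-9.9; python3 m1.py | grep -E "side (spot|pink n)"
```

```text
now [ 516.2 -302.9   89.7] a -10.01 w 46.2 t 14.95 q [-15.  27. -14.  -0. -49. -85.] F [-0.8  0.7  0.1]
516.4,-302.2,24,-9.9 travel [-0.01,0.07,6.57] roll -0.1
side pink n9 cen [ 551.3 -113.9] rect c(551.9,-114.6) s(23.2,5.6) a86.9
side pink n157 cen [ 598. -307.] rect c(597.7,-305.8) s(36.8,43.1) a29.0
side pink n13 cen [ 520.3 -320.2] rect c(520.1,-320.0) s(15.6,9.7) a33.2
side pink n186 cen [ 510.7 -375.5] rect c(510.1,-375.0) s(46.7,31.5) a77.0
side spot n42 cen [ 438.5 -371.5] rect c(438.7,-371.8) s(15.5,16.3) a87.5
```

Request:
arm_command --rows '[{"travel": [0,0,2],"roll": 0,"fingers": 53},{"travel": [0,0,4],"roll": 0,"fingers": 53},{"travel": [0,0,5.5],"roll": 0,"fingers": 53},{"travel": [0,0,6.6],"roll": 0,"fingers": 53},{"travel": [0,0,6.6],"roll": 0,"fingers": 53},{"travel": [0,0,6.6],"roll": 0,"fingers": 25},{"travel": [0,0,6.6],"roll": 0,"fingers": 25},{"travel": [0,0,6.6],"roll": 0,"fingers": 25},{"travel": [0,0,6.6],"roll": 0,"fingers": 25}]'

```text
time_s: 16.05
tcp_pos: [0.5166, -0.3033, 0.0245]
ee_rot: [[-0.985, 0.175, 0.002], [0.175, 0.985, -0.001], [-0.002, -0.0, -1.0]]
wrist_force: [0.1, 0.9, 1.8]
gripper_width: 0.355
```

Request:
arm_command --rows '[{"travel": [0,0,-1.5],"roll": 0,"fingers": 25},{"travel": [0,0,-4],"roll": 0,"fingers": 25},{"travel": [0,0,-6.6],"roll": 0,"fingers": 25},{"travel": [0.7,3.6,-6.6],"roll": 0,"fingers": 25},{"travel": [1.5,8,-6.6],"roll": 0,"fingers": 25},{"travel": [2.2,12,-6.6],"roll": 0,"fingers": 25},{"travel": [2.9,16,-6.6],"roll": 0,"fingers": 25},{"travel": [3.6,20,-6.6],"roll": 0,"fingers": 25},{"travel": [4.3,24,-6.6],"roll": 0,"fingers": 25},{"travel": [5.0,27.5,-6.6],"roll": 0,"fingers": 25}]'

```text
time_s: 17.05
tcp_pos: [0.5149, -0.0217, 0.09]
ee_rot: [[-0.985, 0.175, 0.001], [0.175, 0.985, 0.0], [-0.001, 0.0, -1.0]]
wrist_force: [0.4, -0.4, -0.7]
gripper_width: 0.355
```

Request:
arm_command --rows '[{"travel": [0.24,1.44,0],"roll": 0,"fingers": 25},{"travel": [0.24,1.44,0],"roll": 0,"fingers": 25},{"travel": [0.24,1.44,0],"roll": 0,"fingers": 25},{"travel": [0.24,1.44,0],"roll": 0,"fingers": 25}]'

```text
time_s: 17.45
tcp_pos: [0.515, -0.0101, 0.0895]
ee_rot: [[-0.984, 0.177, -0.0], [0.177, 0.984, -0.0], [0.0, -0.0, -1.0]]
wrist_force: [0.0, 0.1, 0.9]
gripper_width: 0.355
```

```bash
python3 plan.py 514.5,-8.1,37.5,-9.9; python3 t.py 12; python3 m1.py | grep -E "(side|top) (spot|pink n)"; python3 -c "
import cv2,numpy as np
a=cv2.imread('pics/top_t.png')[150:280,220:420];b=cv2.imread('pics/side_t.png')[190:290,200:330]
cv2.imwrite('pics/t4.png',np.hstack([cv2.resize(a,(400,260),interpolation=2),cv2.resize(b,(338,260))]))"
```

```text
now [515.  -10.1  89.5] a -10.18 w 30.9 t 17.45 q [  17.   21.  -26.    0.  -44. -117.] F [0.  0.1 0.9]
514.5,-8.1,37.5,-9.9 travel [0.08,0.19,5.20] roll -0.3
top gold n15 cen [ 494.7 -112.6] rect c(493.5,-112.5) s(3.6,34.6) a80.1
top pink n39 cen [563.8 -61.5] rect c(564.9,-62.0) s(25.6,16.3) a73.8
top pink n52 cen [ 554.4 -104.1] rect c(555.5,-104.2) s(24.8,21.8) a89.6
top orange n179 cen [606.4 -66.4] rect c(606.0,-66.9) s(138.5,13.5) a80.0
top blue n140 cen [458.5 -57.5] rect c(459.9,-51.7) s(118.5,12.3) a79.8
top tray ['n880 cen [557.5 -85. ] rect c(533.6,-55.3) s(158.6,138.4) a80.0']
side gold n146 cen [507.3 -69.8] rect c(507.6,-51.0) s(110.8,41.6) a79.6
side pink n29 cen [569.6 -17.1] rect c(569.8,-16.7) s(19.9,21.2) a45.9
side pink n31 cen [562.5 -60.5] rect c(562.2,-61.9) s(19.8,20.3) a87.8
side pink n39 cen [ 554.2 -105.4] rect c(555.3,-104.9) s(18.7,22.4) a87.8
side orange n179 cen [604.5 -82.6] rect c(605.7,-78.7) s(158.3,17.6) a80.2
side blue n142 cen [463.7 -50.9] rect c(464.3,-47.7) s(141.2,14.3) a79.6
side tray ['n1530 cen [534.  -67.5] rect c(533.8,-62.3) s(167.2,131.9) a80.4']
top pink n90 cen [ 596.1 -294.3] rect c(595.9,-294.0) s(29.0,30.7) a26.3
top pink n90 cen [ 508.7 -363.9] rect c(508.8,-364.2) s(30.4,30.8) a75.0
top pink n18 cen [ 438.6 -365.3] rect c(437.9,-367.1) s(15.0,26.1) a44.3
top spot n24 cen [ 436.4 -372.3] rect c(437.0,-372.4) s(12.2,15.3) a88.8
side pink n157 cen [ 598.  -306.9] rect c(597.7,-305.8) s(36.8,43.1) a29.0
side pink n167 cen [ 510.6 -377.1] rect c(510.9,-376.2) s(43.5,29.5) a87.3
side spot n41 cen [ 438.6 -371.7] rect c(438.7,-371.8) s(15.5,16.3) a87.5
```

View pics/t4.png

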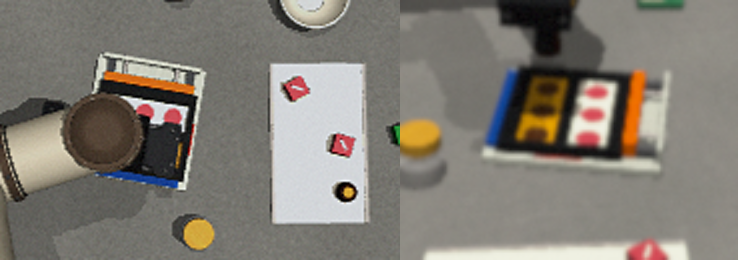

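Request:
arm_command --rows '[{"travel": [0.05,0.15,2.0],"roll": 0,"fingers": 25},{"travel": [0.05,0.15,3.5],"roll": 0,"fingers": 25},{"travel": [0.05,0.15,3.5],"roll": 0,"fingers": 25},{"travel": [0.05,0.15,3.5],"roll": 0,"fingers": 25}]'

```text
time_s: 18.25
tcp_pos: [0.515, -0.0075, 0.0547]
ee_rot: [[-0.985, 0.175, -0.0], [0.175, 0.985, -0.0], [0.0, -0.0, -1.0]]
wrist_force: [0.1, -0.6, 0.1]
gripper_width: 0.356
```

```bash
python3 plan.py 514.5,-8.1,37.5,-9.9;
```

```text
now [515.   -7.5  54.7] a -10.08 w 31.0 t 18.25 q [  17.   23.  -28.    0.  -39. -117.] F [ 0.1 -0.6  0.1]
514.5,-8.1,37.5,-9.9 travel [0.04,-0.06,1.72] roll -0.2
```

Request:
arm_command --rows '[{"travel": [0.0,-0.05,0.8],"roll": 0,"fingers": 25},{"travel": [0.0,-0.05,1.4],"roll": 0,"fingers": 25},{"travel": [0.0,-0.05,1.7],"roll": 0,"fingers": 25},{"travel": [0.0,-0.05,1.7],"roll": 0,"fingers": 25},{"travel": [0.0,-0.05,1.7],"roll": 0,"fingers": 53},{"travel": [0.0,-0.05,1.7],"roll": 0,"fingers": 53},{"travel": [0.0,-0.05,1.7],"roll": 0,"fingers": 53},{"travel": [0.0,-0.05,0.5],"roll": 0,"fingers": 53},{"travel": [0.0,-0.05,-1.7],"roll": 0,"fingers": 53},{"travel": [0,0,-3.5],"roll": 0,"fingers": 53}]'

```text
time_s: 19.25
tcp_pos: [0.5152, -0.0075, 0.0912]
ee_rot: [[-0.985, 0.175, 0.001], [0.175, 0.985, 0.0], [-0.001, 0.0, -1.0]]
wrist_force: [0.4, 0.3, -0.8]
gripper_width: 0.524
```

```bash
python3 plan.py 597.8,-294.8,90,26.3 597.8,-294.8,24,26.3 597.8,-294.8,90,26.3 569.7,-17.9,90,-9.9
```

```text
now [515.2  -7.5  91.2] a -10.08 w 45.6 t 19.25 q [  17.   20.  -26.    0.  -44. -117.] F [ 0.4  0.3 -0.8]
597.8,-294.8,90,26.3 travel [-13.16,-26.84,0.12] roll -36.4
597.8,-294.8,24,26.3 travel [0.00,0.00,6.60] roll -0.0
597.8,-294.8,90,26.3 travel [0.00,0.00,-6.60] roll -0.0
569.7,-17.9,90,-9.9 travel [-9.75,26.07,-0.00] roll 36.2
```

Request:
arm_command --rows '[{"travel": [-1.9,-3.9,0],"roll": -6,"fingers": 53},{"travel": [-3.9,-7.9,0],"roll": -12,"fingers": 53},{"travel": [-5.9,-12,0],"roll": -18,"fingers": 53},{"travel": [-7.8,-16,0],"roll": -24,"fingers": 53},{"travel": [-9.8,-20,0],"roll": -30,"fingers": 53},{"travel": [-11.8,-24,0],"roll": -36.4,"fingers": 53},{"travel": [-13.16,-26.84,0],"roll": -36.4,"fingers": 53},{"travel": [-13.16,-26.84,0],"roll": -36.4,"fingers": 53},{"travel": [-13.16,-26.84,0],"roll": -36.4,"fingers": 53},{"travel": [-13.16,-26.84,0],"roll": -36.4,"fingers": 53}]'

```text
time_s: 20.25
tcp_pos: [0.5971, -0.294, 0.09]
ee_rot: [[-0.896, -0.444, -0.0], [-0.444, 0.896, 0.0], [-0.0, 0.0, -1.0]]
wrist_force: [0.2, 0.7, 0.0]
gripper_width: 0.53
```

```bash
python3 plan.py 597.8,-294.8,24,26.3; python3 m1.py | grep -E "(side|top) (spot|pink n)"
```

```text
now [ 597.1 -294.    90. ] a 26.34 w 46.1 t 20.25 q [-12.  33.  -3.  -0. -54. -51.] F [0.2 0.7 0. ]
597.8,-294.8,24,26.3 travel [-0.02,-0.11,6.60] roll 0.0
top pink n6 cen [ 601.  -298.1] rect c(600.5,-297.1) s(9.3,3.1) a89.7
top pink n10 cen [ 590.2 -304.3] rect c(589.6,-304.6) s(12.3,6.2) a89.7
top pink n92 cen [ 508.7 -363.5] rect c(508.9,-363.8) s(31.2,30.8) a75.0
top pink n19 cen [ 435.7 -361.1] rect c(435.7,-360.2) s(12.2,24.5) a88.9
top spot n24 cen [ 436.4 -372.3] rect c(437.0,-372.4) s(12.2,15.3) a88.8
side pink n171 cen [ 598.1 -307.1] rect c(598.0,-306.4) s(36.8,45.4) a29.0
side pink n171 cen [ 510.7 -376.5] rect c(510.5,-375.5) s(45.0,30.2) a75.1
side spot n41 cen [ 438.6 -371.7] rect c(438.7,-371.8) s(15.5,16.3) a87.5
```

Request:
arm_command --rows '[{"travel": [0,0,2],"roll": 0,"fingers": 53},{"travel": [0,0,4],"roll": 0,"fingers": 53},{"travel": [0,0,5.5],"roll": 0,"fingers": 53},{"travel": [0,0,6.6],"roll": 0,"fingers": 53},{"travel": [0,0,6.6],"roll": 0,"fingers": 53},{"travel": [0,0,6.6],"roll": 0,"fingers": 25},{"travel": [0,0,6.6],"roll": 0,"fingers": 25},{"travel": [0,0,6.6],"roll": 0,"fingers": 25},{"travel": [0,0,6.6],"roll": 0,"fingers": 25}]'

```text
time_s: 21.35
tcp_pos: [0.598, -0.295, 0.0246]
ee_rot: [[-0.896, -0.443, 0.002], [-0.443, 0.896, -0.001], [-0.001, -0.001, -1.0]]
wrist_force: [-0.3, 0.1, 2.1]
gripper_width: 0.34
```

Request:
arm_command --rows '[{"travel": [0,0,-1.5],"roll": 0,"fingers": 25},{"travel": [0,0,-4],"roll": 0,"fingers": 25},{"travel": [0,0,-6.6],"roll": 0,"fingers": 25},{"travel": [-1.3,3.6,-6.6],"roll": 5,"fingers": 25},{"travel": [-2.8,7.4,-6.6],"roll": 10,"fingers": 25},{"travel": [-4.2,11.2,-6.6],"roll": 15,"fingers": 25},{"travel": [-5.6,15,-6.6],"roll": 20,"fingers": 25},{"travel": [-7.0,18.8,-6.6],"roll": 25,"fingers": 25},{"travel": [-8.5,22.6,-6.6],"roll": 30,"fingers": 25},{"travel": [-9.7,26.0,-6.6],"roll": 36.2,"fingers": 25}]'

```text
time_s: 22.35
tcp_pos: [0.5693, -0.0168, 0.091]
ee_rot: [[-0.985, 0.175, 0.002], [0.175, 0.985, 0.0], [-0.002, 0.001, -1.0]]
wrist_force: [0.5, 0.7, -0.8]
gripper_width: 0.343
```

Request:
arm_command --rows '[{"travel": [0,0,2],"roll": 0,"fingers": 25},{"travel": [0,0,3.5],"roll": 0,"fingers": 25},{"travel": [0,0,3.5],"roll": 0,"fingers": 25},{"travel": [0,0,3.5],"roll": 0,"fingers": 25}]'

```text
time_s: 22.75
tcp_pos: [0.5696, -0.0188, 0.0555]
ee_rot: [[-0.985, 0.172, 0.001], [0.172, 0.985, -0.0], [-0.001, 0.0, -1.0]]
wrist_force: [-0.6, -0.3, -0.2]
gripper_width: 0.344
```

```bash
python3 plan.py 569.7,-17.9,37.5,-9.9
```

```text
now [569.6 -18.8  55.5] a -9.88 w 29.9 t 22.75 q [  14.   28.  -20.    0.  -43. -114.] F [-0.6 -0.3 -0.2]
569.7,-17.9,37.5,-9.9 travel [0.00,0.09,1.80] roll 0.0
```

Request:
arm_command --rows '[{"travel": [0.0,0.05,0.8],"roll": 0,"fingers": 25},{"travel": [0.0,0.05,1.4],"roll": 0,"fingers": 25},{"travel": [0.0,0.05,1.75],"roll": 0,"fingers": 25},{"travel": [0.0,0.05,1.75],"roll": 0,"fingers": 25},{"travel": [0.0,0.05,1.75],"roll": 0,"fingers": 53},{"travel": [0.0,0.05,1.75],"roll": 0,"fingers": 53},{"travel": [0.0,0.05,1.75],"roll": 0,"fingers": 53},{"travel": [0.0,0.05,0.5],"roll": 0,"fingers": 53},{"travel": [0.0,0.05,-1.7],"roll": 0,"fingers": 53},{"travel": [0,0,-3.5],"roll": 0,"fingers": 53}]'

```text
time_s: 23.75
tcp_pos: [0.5696, -0.0187, 0.0913]
ee_rot: [[-0.985, 0.171, 0.001], [0.171, 0.985, -0.0], [-0.001, 0.0, -1.0]]
wrist_force: [0.1, 0.8, 0.7]
gripper_width: 0.529
```

```bash
python3 plan.py 439.6,-372.4,90,-9.9 439.6,-372.4,24,-9.9 439.6,-372.4,90,-9.9 499.3,-94.7,90,-9.9; python3 m1.py | grep -E "top (spot|pink n)"
```

```text
now [569.6 -18.7  91.3] a -9.87 w 46.0 t 23.75 q [  14.   25.  -18.    0.  -47. -114.] F [0.1 0.8 0.7]
439.6,-372.4,90,-9.9 travel [6.74,-37.08,0.13] roll 0.0
439.6,-372.4,24,-9.9 travel [0.00,0.00,6.60] roll -0.0
439.6,-372.4,90,-9.9 travel [0.00,0.00,-6.60] roll -0.0
499.3,-94.7,90,-9.9 travel [-1.11,28.38,-0.00] roll -0.0
top pink n91 cen [ 508.6 -363.6] rect c(508.9,-363.8) s(31.2,30.8) a75.0
top pink n20 cen [ 438.5 -362.7] rect c(437.1,-363.3) s(12.2,27.5) a88.9
top spot n25 cen [ 436.4 -371.9] rect c(436.3,-371.6) s(15.4,14.6) a71.3
```

Request:
arm_command --rows '[{"travel": [0.8,-4.5,0],"roll": 0,"fingers": 53},{"travel": [1.6,-9,0],"roll": 0,"fingers": 53},{"travel": [2.45,-13.5,0],"roll": 0,"fingers": 53},{"travel": [3.3,-18,0],"roll": 0,"fingers": 53},{"travel": [4.1,-22.5,0],"roll": 0,"fingers": 53},{"travel": [4.9,-27,0],"roll": 0,"fingers": 53},{"travel": [5.7,-31.5,0],"roll": 0,"fingers": 53},{"travel": [6.4,-35,0],"roll": 0,"fingers": 53},{"travel": [6.74,-37.08,0],"roll": 0,"fingers": 53},{"travel": [6.74,-37.08,0],"roll": 0,"fingers": 53}]'

```text
time_s: 24.95
tcp_pos: [0.4372, -0.3743, 0.0883]
ee_rot: [[-0.984, 0.176, -0.002], [0.176, 0.984, 0.001], [0.002, 0.001, -1.0]]
wrist_force: [0.8, -0.2, -0.2]
gripper_width: 0.528
```

Request:
arm_command --rows '[{"travel": [0,0,1],"roll": 0,"fingers": 53},{"travel": [0,0,2.6],"roll": 0,"fingers": 53},{"travel": [0,0,2.6],"roll": 0,"fingers": 53},{"travel": [0,0,2.6],"roll": 0,"fingers": 53}]'

```text
time_s: 25.35
tcp_pos: [0.4391, -0.3713, 0.0629]
ee_rot: [[-0.985, 0.17, -0.002], [0.17, 0.985, 0.001], [0.002, 0.0, -1.0]]
wrist_force: [-0.2, 0.1, -0.2]
gripper_width: 0.532
```

```bash
python3 plan.py 439.6,-372.4,24,-9.9; python3 m1.py | grep -E "side (spot|pink n)"
```

```text
now [ 439.1 -371.3   62.9] a -9.79 w 46.3 t 25.35 q [-24.  27. -19.   0. -44. -76.] F [-0.2  0.1 -0.2]
439.6,-372.4,24,-9.9 travel [-0.07,-0.10,3.89] roll 0.1
side pink n166 cen [ 510.6 -377. ] rect c(510.9,-376.2) s(43.5,29.5) a87.3
side pink n10 cen [ 435.3 -392.2] rect c(436.0,-392.0) s(4.6,14.7) a44.1
```

Request:
arm_command --rows '[{"travel": [0,-0.05,1],"roll": 0,"fingers": 53},{"travel": [0,-0.05,2.4],"roll": 0,"fingers": 53},{"travel": [0,-0.05,3.4],"roll": 0,"fingers": 53},{"travel": [0,-0.05,3.9],"roll": 0,"fingers": 53},{"travel": [0,-0.05,3.9],"roll": 0,"fingers": 53},{"travel": [0,-0.05,3.9],"roll": 0,"fingers": 25},{"travel": [0,-0.05,3.9],"roll": 0,"fingers": 25},{"travel": [0,-0.05,3.9],"roll": 0,"fingers": 25},{"travel": [0,-0.05,3.9],"roll": 0,"fingers": 25}]'

```text
time_s: 26.45
tcp_pos: [0.4393, -0.3731, 0.0251]
ee_rot: [[-0.985, 0.172, 0.001], [0.172, 0.985, -0.001], [-0.001, -0.0, -1.0]]
wrist_force: [-0.0, 0.2, 1.7]
gripper_width: 0.352
```

Request:
arm_command --rows '[{"travel": [0,0,-1.5],"roll": 0,"fingers": 25},{"travel": [0,0,-4],"roll": 0,"fingers": 25},{"travel": [0,0,-6.6],"roll": 0,"fingers": 25},{"travel": [-0.2,4,-6.6],"roll": 0,"fingers": 25},{"travel": [-0.3,8,-6.6],"roll": 0,"fingers": 25},{"travel": [-0.5,12,-6.6],"roll": 0,"fingers": 25},{"travel": [-0.6,16,-6.6],"roll": 0,"fingers": 25},{"travel": [-0.8,20,-6.6],"roll": 0,"fingers": 25},{"travel": [-0.9,24,-6.6],"roll": 0,"fingers": 25},{"travel": [-1.1,28,-6.6],"roll": 0,"fingers": 25}]'

```text
time_s: 27.45
tcp_pos: [0.4979, -0.0974, 0.0909]
ee_rot: [[-0.985, 0.172, 0.001], [0.172, 0.985, 0.0], [-0.001, 0.0, -1.0]]
wrist_force: [1.0, -0.2, -0.4]
gripper_width: 0.356
```

Request:
arm_command --rows '[{"travel": [0,0.4,2],"roll": 0,"fingers": 25},{"travel": [0,0.4,3.5],"roll": 0,"fingers": 25},{"travel": [0,0.4,3.5],"roll": 0,"fingers": 25},{"travel": [0,0.4,3.5],"roll": 0,"fingers": 25}]'

```text
time_s: 27.85
tcp_pos: [0.4987, -0.0951, 0.0558]
ee_rot: [[-0.985, 0.172, -0.0], [0.172, 0.985, -0.0], [0.0, -0.0, -1.0]]
wrist_force: [-0.3, -0.2, 0.2]
gripper_width: 0.356
```

```bash
python3 plan.py 499.3,-94.7,37.5,-9.9;python3 m1.py | grep -E "(side|top) (spot|pink n)"
```

```text
now [498.7 -95.1  55.8] a -9.89 w 31.0 t 27.85 q [   8.   23.  -29.    0.  -39. -107.] F [-0.3 -0.2  0.2]
499.3,-94.7,37.5,-9.9 travel [-0.06,0.05,1.83] roll 0.0
top pink n92 cen [ 508.6 -363.5] rect c(508.9,-363.8) s(31.2,30.8) a75.0
side pink n167 cen [ 510.7 -377.1] rect c(510.9,-376.2) s(43.5,29.5) a87.3
```

Request:
arm_command --rows '[{"travel": [-0.05,0.05,0.8],"roll": 0,"fingers": 25},{"travel": [-0.05,0.05,1.4],"roll": 0,"fingers": 25},{"travel": [-0.05,0.05,1.8],"roll": 0,"fingers": 25},{"travel": [-0.05,0.05,1.8],"roll": 0,"fingers": 25},{"travel": [-0.05,0.05,1.8],"roll": 0,"fingers": 53},{"travel": [-0.05,0.05,1.8],"roll": 0,"fingers": 53},{"travel": [-0.05,0.05,1.8],"roll": 0,"fingers": 53},{"travel": [-0.05,0.05,0.5],"roll": 0,"fingers": 53},{"travel": [-0.05,0.05,-1.7],"roll": 0,"fingers": 53},{"travel": [0,0,-3.4],"roll": 0,"fingers": 53}]'

```text
time_s: 29.05
tcp_pos: [0.4988, -0.095, 0.0904]
ee_rot: [[-0.985, 0.172, 0.0], [0.172, 0.985, -0.0], [-0.0, -0.0, -1.0]]
wrist_force: [1.5, 0.9, -0.2]
gripper_width: 0.531
```

```bash
python3 plan.py 510.6,-364.5,60,-15 510.6,-364.5,24,-15 510.6,-364.5,90,-15 554.5,-104.5,90,-9.9; python3 m1.py | grep -E "top (spot|pink n)"
```

```text
now [498.8 -95.   90.4] a -9.88 w 46.2 t 29.05 q [   8.   20.  -27.    0.  -43. -107.] F [ 1.5  0.9 -0.2]
510.6,-364.5,60,-15 travel [-5.79,-26.35,3.04] roll 5.1
510.6,-364.5,24,-15 travel [0.00,0.00,3.60] roll -0.0
510.6,-364.5,90,-15 travel [0.00,0.00,-6.60] roll -0.0
554.5,-104.5,90,-9.9 travel [2.49,26.25,-0.00] roll -5.1
top pink n91 cen [ 508.6 -363.6] rect c(508.9,-363.8) s(31.2,30.8) a75.0
```

Request:
arm_command --rows '[{"travel": [-0.9,-4,0],"roll": 0,"fingers": 53},{"travel": [-1.8,-8,0],"roll": 1,"fingers": 53},{"travel": [-2.7,-12.3,0],"roll": 2,"fingers": 53},{"travel": [-3.6,-16.5,0],"roll": 3,"fingers": 53},{"travel": [-4.6,-21,0],"roll": 4,"fingers": 53},{"travel": [-5.4,-24.5,0],"roll": 5.1,"fingers": 53},{"travel": [-5.8,-26.35,0.5],"roll": 5.1,"fingers": 53},{"travel": [-5.8,-26.35,2],"roll": 5.1,"fingers": 53},{"travel": [-5.8,-26.35,3],"roll": 5.1,"fingers": 53},{"travel": [-5.8,-26.35,3],"roll": 5.1,"fingers": 53}]'

```text
time_s: 30.25
tcp_pos: [0.5087, -0.3632, 0.0567]
ee_rot: [[-0.966, 0.259, -0.005], [0.258, 0.966, 0.003], [0.006, 0.001, -1.0]]
wrist_force: [-0.2, 0.5, -1.2]
gripper_width: 0.532
```

```bash
python3 plan.py 510.6,-364.5,24,-15; python3 m1.py | grep -E "side (spot|pink n)"
```

```text
now [ 508.7 -363.2   56.7] a -14.98 w 46.3 t 30.25 q [-21.  32. -11.  -0. -47. -84.] F [-0.2  0.5 -1.2]
510.6,-364.5,24,-15 travel [-0.22,-0.08,3.27] roll 0.0
side pink n165 cen [ 511.  -379.9] rect c(510.6,-375.3) s(48.5,31.5) a73.6
```

Request:
arm_command --rows '[{"travel": [0,0,0],"roll": 0,"fingers": 53},{"travel": [0,0,1],"roll": 0,"fingers": 53},{"travel": [0,0,2.4],"roll": 0,"fingers": 53},{"travel": [0,0,3.6],"roll": 0,"fingers": 53},{"travel": [0,0,3.6],"roll": 0,"fingers": 53},{"travel": [0,0,3.6],"roll": 0,"fingers": 25},{"travel": [0,0,3.6],"roll": 0,"fingers": 25},{"travel": [0,0,3.6],"roll": 0,"fingers": 25},{"travel": [0,0,3.6],"roll": 0,"fingers": 25}]'

```text
time_s: 31.35
tcp_pos: [0.5108, -0.3647, 0.0241]
ee_rot: [[-0.966, 0.259, 0.001], [0.259, 0.966, -0.0], [-0.001, -0.0, -1.0]]
wrist_force: [-0.9, -0.1, 0.1]
gripper_width: 0.34
```

Request:
arm_command --rows '[{"travel": [0,0,-1.5],"roll": 0,"fingers": 25},{"travel": [0,0,-4],"roll": 0,"fingers": 25},{"travel": [0,0,-6.6],"roll": 0,"fingers": 25},{"travel": [0.4,4,-6.6],"roll": 0,"fingers": 25},{"travel": [0.8,8,-6.6],"roll": -1,"fingers": 25},{"travel": [1.1,12,-6.6],"roll": -2,"fingers": 25},{"travel": [1.5,16,-6.6],"roll": -3,"fingers": 25},{"travel": [1.9,20,-6.6],"roll": -4,"fingers": 25},{"travel": [2.3,24,-6.6],"roll": -5.1,"fingers": 25},{"travel": [2.5,26.2,-6.6],"roll": -5.1,"fingers": 25}]'

```text
time_s: 32.35
tcp_pos: [0.5546, -0.1024, 0.0901]
ee_rot: [[-0.986, 0.169, 0.001], [0.169, 0.986, 0.0], [-0.001, 0.0, -1.0]]
wrist_force: [0.0, -0.8, -0.5]
gripper_width: 0.334
```

Request:
arm_command --rows '[{"travel": [0,0,2],"roll": 0,"fingers": 25},{"travel": [0,0,3.5],"roll": 0,"fingers": 25},{"travel": [0,0,3.5],"roll": 0,"fingers": 25},{"travel": [0,0,3.5],"roll": 0,"fingers": 25}]'

```text
time_s: 32.75
tcp_pos: [0.5543, -0.1051, 0.0549]
ee_rot: [[-0.985, 0.172, 0.0], [0.172, 0.985, -0.0], [-0.0, -0.0, -1.0]]
wrist_force: [0.3, -0.3, -0.9]
gripper_width: 0.342
```

```bash
python3 plan.py 554.5,-104.5,37.5,-9.9
```

```text
now [ 554.3 -105.1   54.9] a -9.88 w 29.8 t 32.75 q [   6.   27.  -21.    0.  -42. -106.] F [ 0.3 -0.3 -0.9]
554.5,-104.5,37.5,-9.9 travel [-0.01,0.07,1.74] roll 0.0
```

Place, rise, and step off toward +y to inspect the tray.

Request:
arm_command --rows '[{"travel": [0.0,0.05,0.8],"roll": 0,"fingers": 25},{"travel": [0.0,0.05,1.4],"roll": 0,"fingers": 25},{"travel": [0.0,0.05,1.72],"roll": 0,"fingers": 25},{"travel": [0.0,0.05,1.72],"roll": 0,"fingers": 25},{"travel": [0.0,0.05,1.72],"roll": 0,"fingers": 53},{"travel": [0.0,0.05,1.72],"roll": 0,"fingers": 53},{"travel": [0.0,0.05,1.72],"roll": 0,"fingers": 53},{"travel": [0.0,0.05,0.5],"roll": 0,"fingers": 53},{"travel": [0.0,0.05,-1.7],"roll": 0,"fingers": 53},{"travel": [0,0,-4.5],"roll": 0,"fingers": 53}]'

```text
time_s: 33.75
tcp_pos: [0.5534, -0.1051, 0.1002]
ee_rot: [[-0.985, 0.172, -0.002], [0.172, 0.985, -0.0], [0.002, -0.0, -1.0]]
wrist_force: [1.3, 0.0, -0.2]
gripper_width: 0.533
```

```bash
python3 plan.py 455,330,200,45 
```

```text
now [ 553.4 -105.1  100.2] a -9.89 w 46.3 t 33.75 q [   6.   24.  -18.   -0.  -48. -106.] F [ 1.3  0.  -0.2]
455,330,200,45 travel [17.17,41.17,-9.98] roll -54.9
```

```bash
cat > mal.py <<'E'
from h import *
n="top";p,d=capture(n);P=cloud(n,d);H,S,V=hsv(p)
R=roi(P,.38,.62,.28,.52)
b=R&(H>100)&(H<130)&(S>120);print("pad",desc(n,b,.003))
k=R&(H>5)&(H<25)&(S>80)&(V>60)&(P[...,0]>.38)
v,u=np.nonzero(max(comps(k,30),key=np.sum));W=toplane(n,np.c_[u,v],.028)[:,:2]*1000
m=W.mean(0);w,E=np.linalg.eigh(np.cov((W-m).T));e=E[:,1]*np.sign(E[1,1]);t=(W-m)@e
print("handle m",m,"dir",e,np.degrees(np.arctan2(e[1],e[0])),"t",t.min(),t.max())
tip=m+e*t.max();print("head from tip",tip-150*e)
T=roi(P,.45,.6,.3,.45,.046,.08)&(V<80);print("head top",desc(n,T,.053),"z",np.median(P[T][:,2]))
R=roi(P,.6,.73,.15,.29,.09,.12);print("cap",desc(n,R,.1),"z",np.median(P[R][:,2]))
m=cut_out(n,"mallet_head");print([desc(n,x["mask"],.053) for x in m[:1]])
m=cut_out(n,"pad");print([desc(n,x["mask"],.003) for x in m[:3]])
E
python3 mal.py
```

```text
pad n409 cen [524.3 379.1] rect c(519.3,382.2) s(88.7,87.9) a89.8
handle m [455.09780556 435.68136492] dir [-0.71183171  0.70235007] 135.38414402256018 t -60.41336225543824 59.90425151936854
head from tip [519.23081587 372.40260953]
head top n264 cen [519.3 370.3] rect c(519.7,369.8) s(47.6,48.8) a45.3 z 0.05340870927953423
cap n59 cen [660.6 221.9] rect c(660.3,221.3) s(23.6,20.7) a89.7 z 0.10025066816593098
['n621 cen [489.7 392.7] rect c(475.6,406.0) s(54.0,175.3) a45.2']
['n831 cen [316.1 340.4] rect c(316.2,340.3) s(90.4,89.4) a9.2', 'n354 cen [526.  380.7] rect c(519.3,383.3) s(89.2,85.0) a0.7']
```

```bash
python3 plan.py 500,150,200,65 491.4,399.9,110,135.4 491.4,399.9,20,135.4
```

```text
now [ 555.7 -105.   102.5] a -9.88 w 46.0 t 33.9 q [   6.   24.  -18.    0.  -48. -106.] F [-0.3 -0.2  0.1]
500,150,200,65 travel [9.86,24.16,-9.75] roll -74.9
491.4,399.9,110,135.4 travel [-22.29,11.34,9.00] roll -70.4
491.4,399.9,20,135.4 travel [0.00,0.00,9.00] roll -0.0
```

Request:
arm_command --rows '[{"travel": [0,0,-4],"roll": 0,"fingers": 70},{"travel": [1,2.5,-8],"roll": -8,"fingers": 70},{"travel": [2,5,-9.75],"roll": -16,"fingers": 70},{"travel": [3.2,8,-9.75],"roll": -24,"fingers": 70},{"travel": [4.5,11,-9.75],"roll": -32,"fingers": 70},{"travel": [5.8,14,-9.75],"roll": -40,"fingers": 70},{"travel": [7,17,-9.75],"roll": -48,"fingers": 70},{"travel": [8,20,-9.75],"roll": -56,"fingers": 70},{"travel": [9,22.5,-9.75],"roll": -64,"fingers": 70},{"travel": [9.86,24.16,-9.75],"roll": -72,"fingers": 70}]'

```text
time_s: 34.9
tcp_pos: [0.4976, 0.1514, 0.1966]
ee_rot: [[-0.462, -0.887, -0.001], [-0.887, 0.462, -0.0], [0.001, 0.001, -1.0]]
wrist_force: [-0.0, -0.7, -0.4]
gripper_width: 0.699
```

Request:
arm_command --rows '[{"travel": [0,0,0],"roll": -2.9,"fingers": 70},{"travel": [0,0,0],"roll": -2.9,"fingers": 70},{"travel": [0,0,0],"roll": -2.9,"fingers": 70}]'

```text
time_s: 35.2
tcp_pos: [0.4981, 0.1497, 0.1967]
ee_rot: [[-0.424, -0.906, -0.001], [-0.906, 0.424, -0.0], [0.001, 0.001, -1.0]]
wrist_force: [-0.2, 0.2, 0.6]
gripper_width: 0.701
```

```bash
python3 plan.py 491.4,399.9,110,135.4; cat > tr.py <<'E'
from h import *
for n in ("top","side"):
    p,d=capture(n);P=cloud(n,d);H,S,V=hsv(p);cv2.imwrite(f"pics/{n}_t.png",p[:,:,::-1])
    A=lambda name,m,zz,amin=8:[print(n,name,desc(n,c,zz)) for c in comps(m,amin)]
    R=roi(P,.42,.64,-.2,.08)
    A("spot",R&(P[...,2]>.031)&(H>15)&(H<35)&(S>100)&(V>110),.037)
    A("pinktop",R&(P[...,2]>.031)&((H<6)|(H>150))&(S>90)&(V>90),.037)
    A("disc",R&(P[...,2]<.022)&((H<6)|(H>150))&(S>90)&(V>90),.015)
    A("blue",R&(H>100)&(H<130)&(S>120),.02)
    A("orange",R&(H>5)&(H<15)&(S>150)&(V>90),.032)
a=cv2.imread('pics/top_t.png')[150:280,220:420];b=cv2.imread('pics/side_t.png')[190:290,200:330]
cv2.imwrite('pics/t5.png',np.hstack([cv2.resize(a,(460,300),interpolation=2),cv2.resize(b,(338,300))]))
E
python3 tr.py
```

```text
now [498.1 149.7 196.7] a 64.93 w 61.0 t 35.2 q [ 35.  14. -17.  -0. -59. -60.] F [-0.2  0.2  0.6]
491.4,399.9,110,135.4 travel [-22.38,11.21,8.67] roll -70.5
top spot n23 cen [512.2  -6.8] rect c(512.5,-6.0) s(15.1,12.9) a44.8
top spot n23 cen [496.4 -93.8] rect c(496.2,-93.6) s(12.2,15.2) a89.6
top pinktop n81 cen [567.7 -17.3] rect c(567.8,-17.2) s(29.4,28.9) a78.4
top pinktop n78 cen [564.8 -65.1] rect c(565.0,-65.0) s(29.1,28.7) a80.3
top disc n21 cen [547.6  22.9] rect c(547.0,22.9) s(4.1,47.6) a80.5
top disc n58 cen [ 552.8 -103.6] rect c(552.4,-104.2) s(24.1,24.2) a44.6
top blue n178 cen [461.3 -43. ] rect c(461.5,-42.1) s(137.8,12.1) a79.8
top orange n179 cen [606.4 -66.3] rect c(606.1,-66.9) s(138.5,13.4) a80.0
side spot n21 cen [514.  -7.] rect c(514.9,-7.4) s(16.1,14.8) a88.1
side spot n29 cen [496.9 -93.6] rect c(497.5,-93.3) s(16.7,22.3) a29.1
side pinktop n67 cen [569.3 -23.8] rect c(568.4,-24.8) s(37.2,29.2) a85.8
side pinktop n71 cen [566.6 -71. ] rect c(567.0,-71.0) s(35.1,25.7) a86.8
side disc n33 cen [ 554.9 -103.8] rect c(555.2,-103.3) s(18.1,22.7) a72.2
side disc n9 cen [ 523.4 -135.7] rect c(523.4,-135.7) s(0.0,21.8) a87.7
side blue n141 cen [463.5 -51.6] rect c(464.2,-47.7) s(141.3,14.2) a80.0
side orange n172 cen [604.3 -83. ] rect c(605.7,-78.7) s(158.3,17.6) a80.2
```

View pics/t5.png

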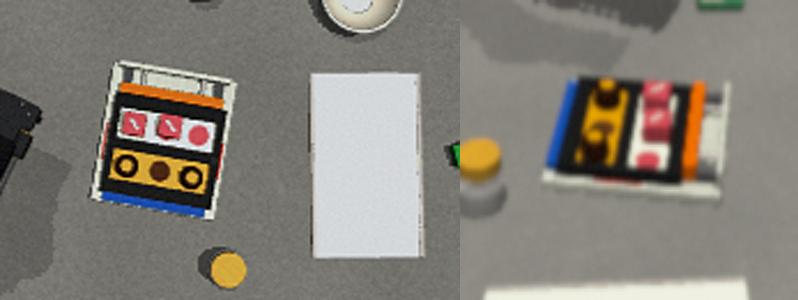

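```bash
python3 -c "
from h import *
for n in('top','side'):
    p,d=capture(n);P=cloud(n,d);H,S,V=hsv(p);R=roi(P,.42,.64,-.2,.08)
    for c in comps(R&(P[...,2]>.03)&((H<6)|(H>150))&(S>90)&(V>90),8):
        Q=P[c]*1000;A=np.c_[Q[:,:2]-Q[:,:2].mean(0),np.ones(len(Q))];print(n,Q.mean(0).round(1),np.linalg.lstsq(A,Q[:,2],rcond=None)[0].round(3),np.percentile(Q[:,2],[5,50,95]).round(1))
"; python3 plan.py 561.5,-64.9,120,80.1 561.5,-64.9,60,80.1 561.5,-64.9,37.5,80.1 
```

```text
top [567.7 -17.3  37. ] [1.8000e-02 9.0000e-03 3.6992e+01] [33.6 37.2 40.7]
top [564.9 -65.3  37. ] [-2.0000e-03 -5.0000e-03  3.6965e+01] [33.1 36.9 41.3]
side [569.2 -24.4  36.8] [-1.6000e-02  7.7000e-02  3.6844e+01] [31.5 37.4 39.7]
side [566.8 -71.4  36.6] [-8.0000e-03  9.9000e-02  3.6561e+01] [31.  37.1 39.7]
now [498.4 149.4 197. ] a 64.93 w 60.9 t 35.4 q [ 35.  14. -17.  -0. -59. -60.] F [-0.   0.5 -0.2]
561.5,-64.9,120,80.1 travel [16.74,-14.79,7.70] roll -15.2
561.5,-64.9,60,80.1 travel [0.00,0.00,6.00] roll -0.0
561.5,-64.9,37.5,80.1 travel [0.00,0.00,2.25] roll -0.0
```

Ruby2 lies flat and upright, but was knocked off to beside the middle disc. I'll re-grip it across the row and centre it.

Request:
arm_command --rows '[{"travel": [2.5,-2.2,0],"roll": -2,"fingers": 49.5},{"travel": [5.5,-4.9,0],"roll": -5,"fingers": 49.5},{"travel": [8.5,-7.6,0],"roll": -8,"fingers": 49.5},{"travel": [11.5,-10.2,2],"roll": -11,"fingers": 49.5},{"travel": [14.5,-12.8,4],"roll": -15.2,"fingers": 49.5},{"travel": [16.74,-14.79,7],"roll": -15.2,"fingers": 49.5},{"travel": [16.74,-14.79,10],"roll": -15.2,"fingers": 49.5},{"travel": [16.74,-14.79,12.5],"roll": -15.2,"fingers": 49.5},{"travel": [16.74,-14.79,13.7],"roll": -15.2,"fingers": 49.5},{"travel": [16.74,-14.79,13.7],"roll": -15.2,"fingers": 49.5}]'

```text
time_s: 36.4
tcp_pos: [0.5607, -0.0647, 0.0584]
ee_rot: [[-0.171, -0.985, -0.004], [-0.985, 0.171, -0.001], [0.001, 0.004, -1.0]]
wrist_force: [-0.3, -0.0, -0.3]
gripper_width: 0.492
```

Request:
arm_command --rows '[{"travel": [0,0,0],"roll": 0,"fingers": 49.5},{"travel": [0,0,0],"roll": 0,"fingers": 49.5},{"travel": [0,0,0],"roll": 0,"fingers": 49.5}]'

```text
time_s: 36.7
tcp_pos: [0.5626, -0.064, 0.0615]
ee_rot: [[-0.17, -0.986, 0.003], [-0.986, 0.17, 0.0], [-0.001, -0.003, -1.0]]
wrist_force: [-0.5, -0.4, -0.7]
gripper_width: 0.494
```

```bash
python3 plan.py 561.5,-64.9,40,80.1; python3 tr.py | grep -E "pinktop"; python3 -c "
import cv2
b=cv2.imread('pics/side_t.png')[190:290,220:320];cv2.imwrite('pics/t6.png',cv2.resize(b,(500,500),interpolation=2))"
```

```text
now [562.6 -64.   61.5] a 80.23 w 43.0 t 36.7 q [ 10.  27. -20.   0. -43. -20.] F [-0.5 -0.4 -0.7]
561.5,-64.9,40,80.1 travel [0.11,0.10,2.15] roll 0.1
side pinktop n72 cen [568.9 -24.2] rect c(568.6,-25.1) s(37.3,29.5) a86.9
side pinktop n76 cen [566.5 -71. ] rect c(565.6,-70.9) s(35.0,28.7) a86.9
```

View pics/t6.png

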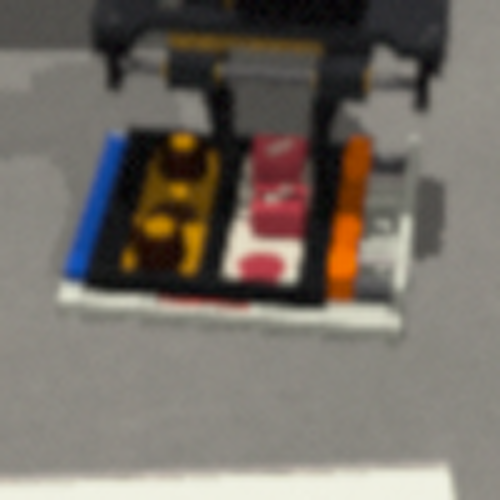

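Request:
arm_command --rows '[{"travel": [0.05,0.0,0.7],"roll": 0,"fingers": 49.5},{"travel": [0.05,0.0,1.4],"roll": 0,"fingers": 49.5},{"travel": [0.05,0.0,1.75],"roll": 0,"fingers": 49.5},{"travel": [0.05,0.0,1.75],"roll": 0,"fingers": 49.5},{"travel": [0.05,0.0,1.75],"roll": 0,"fingers": 49.5}]'

```text
time_s: 37.3
tcp_pos: [0.5616, -0.0648, 0.0423]
ee_rot: [[-0.17, -0.985, -0.001], [-0.985, 0.17, -0.0], [0.0, 0.001, -1.0]]
wrist_force: [0.2, 0.2, -0.8]
gripper_width: 0.494
```

Request:
arm_command --rows '[{"travel": [0,0,0.2],"roll": 0,"fingers": 49.5},{"travel": [0,0,0.4],"roll": 0,"fingers": 49.5},{"travel": [0,0,0.5],"roll": 0,"fingers": 49.5},{"travel": [0,0,0.5],"roll": 0,"fingers": 49.5}]'

```text
time_s: 37.7
tcp_pos: [0.5615, -0.0648, 0.0374]
ee_rot: [[-0.17, -0.985, -0.0], [-0.985, 0.17, -0.0], [0.0, 0.0, -1.0]]
wrist_force: [0.4, -0.6, -0.3]
gripper_width: 0.496
```

```bash
python3 plan.py 562.1,-61.2,39,80.1; python3 tr.py | grep -E "pinktop|orange"
```

```text
now [561.5 -64.8  37.4] a 80.21 w 43.1 t 37.7 q [ 10.  29. -21.  -0. -40. -20.] F [ 0.4 -0.6 -0.3]
562.1,-61.2,39,80.1 travel [-0.36,0.01,-0.16] roll 0.1
top orange n8 cen [ 595.9 -131.7] rect c(595.9,-131.3) s(6.1,12.3) a89.5
side pinktop n70 cen [569.6 -23.9] rect c(568.5,-24.7) s(37.1,29.1) a85.8
side pinktop n75 cen [566.5 -70.5] rect c(565.5,-70.7) s(35.3,28.3) a85.8
side orange n162 cen [604.8 -87.9] rect c(604.9,-81.1) s(153.1,16.9) a81.2
```

Request:
arm_command --rows '[{"travel": [0,0,0],"roll": 0,"fingers": 25},{"travel": [0,0,0],"roll": 0,"fingers": 25},{"travel": [0,0,0],"roll": 0,"fingers": 25},{"travel": [0,0,0],"roll": 0,"fingers": 25},{"travel": [0,0,-0.3],"roll": 0,"fingers": 25},{"travel": [-0.15,0,-0.4],"roll": 0,"fingers": 25},{"travel": [-0.36,0,-0.4],"roll": 0,"fingers": 25},{"travel": [-0.36,0,-0.4],"roll": 0,"fingers": 25},{"travel": [-0.36,0,-0.1],"roll": 0,"fingers": 25},{"travel": [-0.36,0,0.0],"roll": 0,"fingers": 25}]'

```text
time_s: 38.8
tcp_pos: [0.5621, -0.0612, 0.0376]
ee_rot: [[-0.17, -0.985, -0.001], [-0.985, 0.17, -0.0], [0.0, 0.001, -1.0]]
wrist_force: [-2.1, 1.4, 7.4]
gripper_width: 0.343
```

Request:
arm_command --rows '[{"travel": [0,0,0],"roll": 0,"fingers": 25},{"travel": [0,0,0],"roll": 0,"fingers": 25},{"travel": [0,0,0],"roll": 0,"fingers": 47},{"travel": [0,0,0],"roll": 0,"fingers": 47},{"travel": [0,0,0],"roll": 0,"fingers": 47},{"travel": [0,0,-1],"roll": 0,"fingers": 47},{"travel": [0,0,-4],"roll": 0,"fingers": 47},{"travel": [0,0,-8],"roll": 0,"fingers": 47},{"travel": [0,0,-12],"roll": 0,"fingers": 60},{"travel": [0,0,-16],"roll": 0,"fingers": 70}]'

```text
time_s: 39.8
tcp_pos: [0.5621, -0.0614, 0.2]
ee_rot: [[-0.17, -0.985, 0.001], [-0.985, 0.17, -0.0], [-0.0, -0.001, -1.0]]
wrist_force: [1.2, 0.0, -0.2]
gripper_width: 0.573
```

```bash
python3 plan.py 500,150,200,80.1 491.4,399.9,110,135.4
```

```text
now [562.1 -61.4 200. ] a 80.21 w 49.9 t 39.8 q [ 10.  18. -11.   0. -61. -20.] F [ 1.2  0.  -0.2]
500,150,200,80.1 travel [-19.77,9.71,-0.00] roll 0.1
491.4,399.9,110,135.4 travel [-24.47,5.14,9.00] roll -55.3
```

Request:
arm_command --rows '[{"travel": [-4,2,0],"roll": 0,"fingers": 70},{"travel": [-8,4,0],"roll": 0,"fingers": 70},{"travel": [-12,6,0],"roll": 0,"fingers": 70},{"travel": [-16,8,0],"roll": 0,"fingers": 70},{"travel": [-19.77,9.7,0],"roll": 0,"fingers": 70},{"travel": [-19.77,9.7,0],"roll": 0,"fingers": 70},{"travel": [-19.77,9.7,0],"roll": 0,"fingers": 70}]'

```text
time_s: 40.5
tcp_pos: [0.5, 0.151, 0.1982]
ee_rot: [[-0.168, -0.986, 0.001], [-0.986, 0.168, 0.0], [-0.0, -0.001, -1.0]]
wrist_force: [-0.0, 0.6, 0.2]
gripper_width: 0.698
```

```bash
python3 plan.py  491.4,399.9,110,135.4; python3 tr.py | grep -E "pinktop|top|spot"; python3 mal.py|head -4
```

```text
now [500.  151.  198.2] a 80.34 w 60.7 t 40.5 q [ 35.  14. -17.   0. -59. -44.] F [-0.   0.6  0.2]
491.4,399.9,110,135.4 travel [-24.40,5.03,8.82] roll -55.1
top spot n24 cen [512.4  -6.6] rect c(512.5,-6.0) s(15.1,12.9) a44.8
top spot n23 cen [496.4 -93.8] rect c(496.2,-93.6) s(12.2,15.2) a89.6
top pinktop n81 cen [567.4 -17.1] rect c(567.8,-17.2) s(29.4,28.9) a78.4
top pinktop n82 cen [560.1 -60.7] rect c(559.9,-60.6) s(29.2,29.2) a80.2
top disc n22 cen [547.  23.] rect c(547.0,22.9) s(4.1,47.6) a80.5
top disc n55 cen [ 553.  -103.5] rect c(552.4,-104.2) s(24.1,24.2) a44.6
top blue n175 cen [461.4 -43. ] rect c(461.5,-42.1) s(137.8,12.1) a79.8
top orange n180 cen [606.3 -66.2] rect c(606.0,-66.9) s(138.5,13.5) a80.0
side spot n22 cen [514.3  -7.4] rect c(514.9,-7.4) s(16.1,14.8) a87.9
side spot n29 cen [496.9 -93.6] rect c(497.5,-93.3) s(16.7,22.3) a29.1
side pinktop n141 cen [564.7 -46.4] rect c(565.2,-44.8) s(80.7,30.0) a79.9
pad n255 cen [543.9 391.2] rect c(528.0,381.7) s(72.2,88.2) a1.0
handle m [490.22509529 408.02092691] dir [-0.63424605  0.77313126] 129.3640878128928 t -16.139196873867967 20.978907034476443
head from tip [572.05621387 308.27068651]
head top n212 cen [524.2 373. ] rect c(522.0,372.1) s(41.1,48.8) a45.3 z 0.05340199799127421
```

View pics/t5.png

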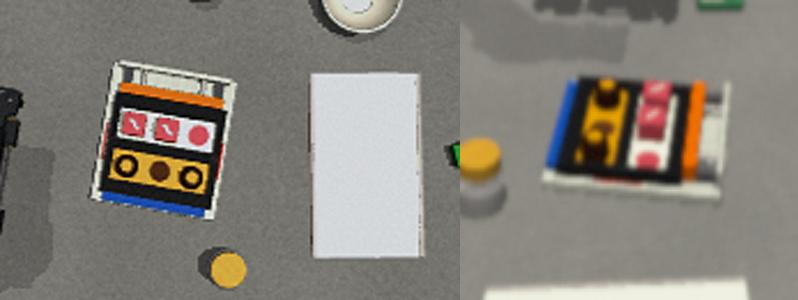

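Request:
arm_command --rows '[{"travel": [-4,0.8,0],"roll": -7,"fingers": 70},{"travel": [-8,1.6,0],"roll": -14,"fingers": 70},{"travel": [-12,2.4,0],"roll": -22,"fingers": 70},{"travel": [-16,3.2,0],"roll": -30,"fingers": 70},{"travel": [-20,4.1,2],"roll": -38,"fingers": 70},{"travel": [-23.5,4.8,5],"roll": -46,"fingers": 70},{"travel": [-24.4,5.03,8.8],"roll": -55.1,"fingers": 70},{"travel": [-24.4,5.03,8.8],"roll": -55.1,"fingers": 70},{"travel": [-24.4,5.03,8.8],"roll": -55.1,"fingers": 70},{"travel": [-24.4,5.03,8.8],"roll": -55.1,"fingers": 70}]'

```text
time_s: 41.75
tcp_pos: [0.4937, 0.3988, 0.1117]
ee_rot: [[0.709, -0.705, 0.003], [-0.705, -0.709, 0.002], [0.0, -0.003, -1.0]]
wrist_force: [0.4, 0.3, -0.1]
gripper_width: 0.698
```

```bash
python3 plan.py  491.4,399.9,20,135.4; python3 -c "
from h import *
p,d=capture('side');cv2.imwrite('pics/m1.png',cv2.resize(p[100:220,200:380,::-1],None,fx=4,fy=4,interpolation=2))"
```

```text
now [493.7 398.8 111.7] a 135.15 w 60.7 t 41.75 q [ 54.  29.  -7.   0. -54.  -8.] F [ 0.4  0.3 -0.1]
491.4,399.9,20,135.4 travel [-0.24,0.08,9.17] roll -0.2
```

View pics/m1.png

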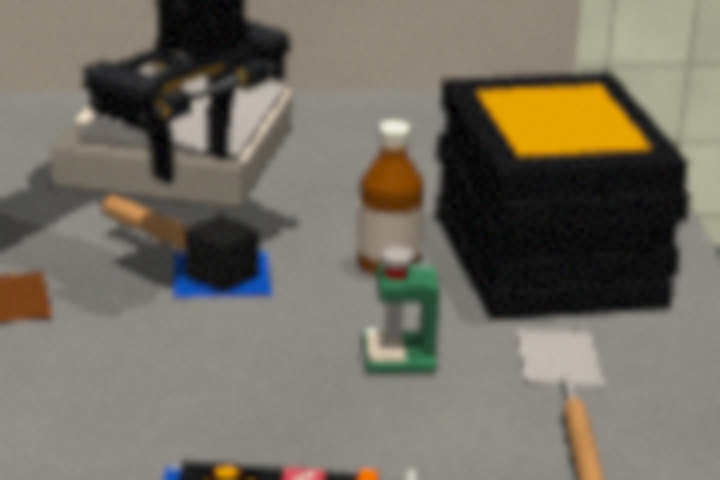

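Request:
arm_command --rows '[{"travel": [-0.1,0.0,2],"roll": 0,"fingers": 70},{"travel": [-0.1,0.0,5],"roll": 0,"fingers": 70},{"travel": [-0.1,0.0,7.5],"roll": 0,"fingers": 70},{"travel": [-0.1,0.0,9.1],"roll": 0,"fingers": 70},{"travel": [-0.1,0.0,9.1],"roll": 0,"fingers": 70},{"travel": [-0.1,0.0,9.1],"roll": 0,"fingers": 10},{"travel": [-0.1,0.0,9.1],"roll": 0,"fingers": 10},{"travel": [-0.1,0.0,9.1],"roll": 0,"fingers": 10},{"travel": [-0.1,0.0,9.1],"roll": 0,"fingers": 10},{"travel": [-0.1,0.0,9.1],"roll": 0,"fingers": 10}]'

```text
time_s: 42.8
tcp_pos: [0.4917, 0.4, 0.0192]
ee_rot: [[0.711, -0.703, 0.001], [-0.703, -0.711, 0.001], [-0.0, -0.001, -1.0]]
wrist_force: [-0.8, 0.1, -1.0]
gripper_width: 0.333
```

Request:
arm_command --rows '[{"travel": [0,0,0],"roll": 0,"fingers": 10},{"travel": [0,0,0],"roll": 0,"fingers": 10},{"travel": [0,0,0],"roll": 0,"fingers": 10}]'

```text
time_s: 43.1
tcp_pos: [0.4916, 0.3999, 0.0188]
ee_rot: [[0.711, -0.703, 0.0], [-0.703, -0.711, 0.0], [0.0, -0.0, -1.0]]
wrist_force: [-1.0, -0.2, 1.5]
gripper_width: 0.242
```

```bash
python3 plan.py  491.4,399.9,170,135.4; python3 mal.py|head -4
```

```text
now [491.6 399.9  18.8] a 135.32 w 21.1 t 43.1 q [ 54.  35. -12.   0. -43.  -8.] F [-1.  -0.2  1.5]
491.4,399.9,170,135.4 travel [-0.01,0.02,-15.12] roll -0.1
pad n344 cen [530.4 375.7] rect c(510.8,415.9) s(155.1,152.3) a88.3
handle m [430.56700254 459.7759925 ] dir [-0.67658381  0.73636563] 132.57726343346425 t -26.467641666697094 25.84784070703259
head from tip [514.56634381 368.3546092 ]
head top n221 cen [523.1 367.9] rect c(544.1,389.9) s(114.8,42.4) a45.4 z 0.05340854640709347
```

Request:
arm_command --rows '[{"travel": [0,0,-1],"roll": 0,"fingers": 10},{"travel": [0,0,-3],"roll": 0,"fingers": 10},{"travel": [0,0,-5.5],"roll": 0,"fingers": 10},{"travel": [0,0,-8],"roll": 0,"fingers": 10},{"travel": [0,0,-10.5],"roll": 0,"fingers": 10},{"travel": [0,0,-13],"roll": 0,"fingers": 10},{"travel": [0,0,-15],"roll": 0,"fingers": 10},{"travel": [0,0,-15],"roll": 0,"fingers": 10},{"travel": [0,0,-15],"roll": 0,"fingers": 10}]'

```text
time_s: 44.15
tcp_pos: [0.4908, 0.3993, 0.1677]
ee_rot: [[0.71, -0.704, -0.002], [-0.704, -0.71, -0.0], [-0.001, 0.001, -1.0]]
wrist_force: [-0.2, -0.5, -3.3]
gripper_width: 0.24
```

```bash
python3 plan.py  632.4,250.3,170,135.4; cat > mh.py <<'E'
import sys
from h import *
s=sense();R=np.array(s["ee_rot"]);p=np.array(s["tcp_pos"]);z=p[2]+.008+.025  # top face height
for n in("top","side"):
    im,d=capture(n);P=cloud(n,d);H,S,V=hsv(im);cv2.imwrite(f"pics/{n}_m.png",im[:,:,::-1])
    g=p+R[:,0]*.042;  # head toward tool +x
    A=roi(P,g[0]-.04,g[0]+.04,g[1]-.04,g[1]+.04,z-.012,z+.012)&(V<90)
    print(n,"expected head",(g*1000).round(1),desc(n,A,z));Q=P[A]
    M=np.c_[Q[:,:2]-Q[:,:2].mean(0),np.ones(len(Q))];print(np.linalg.lstsq(M,Q[:,2],rcond=None)[0].round(3),"exp z",z)
E
python3 mh.py
```

```text
now [490.8 399.3 167.7] a 135.27 w 20.9 t 44.15 q [ 54.  26.  -4.  -0. -61.  -8.] F [-0.2 -0.5 -3.3]
632.4,250.3,170,135.4 travel [20.54,0.62,-0.23] roll -0.1
top expected head [520.7 369.7 167.7] n310 cen [522.4 367.3] rect c(516.6,370.8) s(51.8,58.2) a45.4
[-0.009  0.036  0.201] exp z 0.20069291561425673
side expected head [520.7 369.7 167.7] n164 cen [513.2 360.3] rect c(507.8,367.5) s(65.7,118.9) a29.9
[0.003 0.13  0.199] exp z 0.20069291561425673
```

Request:
arm_command --rows '[{"travel": [1.5,0,0],"roll": 0,"fingers": 10},{"travel": [4,0.1,0],"roll": 0,"fingers": 10},{"travel": [7,0.2,0],"roll": 0,"fingers": 10},{"travel": [10,0.3,0],"roll": 0,"fingers": 10},{"travel": [13,0.4,0],"roll": 0,"fingers": 10},{"travel": [16,0.5,0],"roll": 0,"fingers": 10},{"travel": [18.8,0.6,0],"roll": 0,"fingers": 10},{"travel": [20.5,0.6,0],"roll": 0,"fingers": 10},{"travel": [20.5,0.6,0],"roll": 0,"fingers": 10},{"travel": [20.5,0.6,0],"roll": 0,"fingers": 10}]'

```text
time_s: 45.25
tcp_pos: [0.6328, 0.2509, 0.1675]
ee_rot: [[0.71, -0.704, -0.002], [-0.704, -0.71, -0.001], [-0.001, 0.002, -1.0]]
wrist_force: [-0.4, -0.2, -3.0]
gripper_width: 0.241
```

Request:
arm_command --rows '[{"travel": [0,0,1],"roll": 0,"fingers": 10},{"travel": [0,0,2.5],"roll": 0,"fingers": 10},{"travel": [0,0,3.5],"roll": 0,"fingers": 10},{"travel": [0,0,4.0],"roll": 0,"fingers": 10},{"travel": [0,0,4.0],"roll": 0,"fingers": 10},{"travel": [0,0,4.0],"roll": 0,"fingers": 10}]'

```text
time_s: 45.85
tcp_pos: [0.6333, 0.2517, 0.129]
ee_rot: [[0.711, -0.703, 0.001], [-0.703, -0.711, 0.0], [0.0, -0.001, -1.0]]
wrist_force: [0.8, 0.5, -3.8]
gripper_width: 0.24
```

```bash
python3 plan.py  632.4,250.3,117,135.4;python3 mh.py; python3 -c "
import cv2,numpy as np
b=cv2.imread('pics/side_m.png')[110:210,240:360];a=cv2.imread('pics/top_m.png')[130:230,130:250]
cv2.imwrite('pics/m2.png',np.hstack([cv2.resize(a,(400,333),interpolation=2),cv2.resize(b,(400,333),interpolation=2)]))"
```

```text
now [633.3 251.7 129. ] a 135.34 w 20.9 t 45.85 q [ 35.  32.   1.   0. -59.  10.] F [ 0.8  0.5 -3.8]
632.4,250.3,117,135.4 travel [0.04,0.16,1.20] roll -0.1
top expected head [663.1 222.2 129. ] n223 cen [666.2 216.5] rect c(664.5,216.1) s(52.0,33.5) a45.0
[0.028 0.014 0.162] exp z 0.1619584257224722
side expected head [663.1 222.2 129. ] n196 cen [656.3 215.6] rect c(652.7,217.8) s(70.7,102.5) a30.0
[0.017 0.097 0.161] exp z 0.1619584257224722
```

View pics/m2.png

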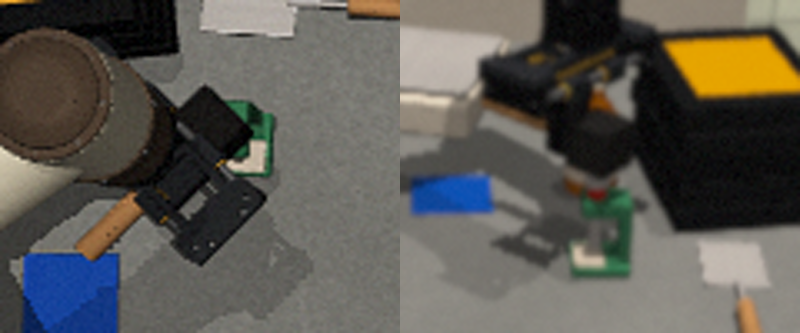

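Request:
arm_command --rows '[{"travel": [0,0.1,0.6],"roll": 0,"fingers": 10},{"travel": [0,0.1,1.1],"roll": 0,"fingers": 10},{"travel": [0,0.1,1.4],"roll": 0,"fingers": 10},{"travel": [0,0.1,1.6],"roll": 0,"fingers": 10},{"travel": [0,0.1,1.8],"roll": 0,"fingers": 10},{"travel": [0,0.1,2.0],"roll": 0,"fingers": 10},{"travel": [0,0.1,2.2],"roll": 0,"fingers": 10},{"travel": [0,0.1,2.4],"roll": 0,"fingers": 10},{"travel": [0,0.1,2.5],"roll": 0,"fingers": 10},{"travel": [0,0.1,2.5],"roll": 0,"fingers": 10}]'

```text
time_s: 46.95
tcp_pos: [0.6323, 0.2509, 0.1042]
ee_rot: [[0.711, -0.703, 0.0], [-0.703, -0.711, 0.0], [0.0, -0.0, -1.0]]
wrist_force: [-3.6, 1.5, 5.3]
gripper_width: 0.239
```

```bash
python3 plan.py; python3 mh.py; python3 -c "from station import sense;print(sense()['moment'])"
```

```text
now [632.3 250.9 104.2] a 135.33 w 20.8 t 46.95 q [ 35.  33.  -0.   0. -56.  10.] F [-3.6  1.5  5.3]
top expected head [662.2 221.4 104.2] n211 cen [665.2 216.3] rect c(663.4,216.4) s(51.0,34.2) a45.0
[0.061 0.003 0.139] exp z 0.1371916849403761
side expected head [662.2 221.4 104.2] n207 cen [654.9 216.7] rect c(655.8,222.4) s(76.9,94.4) a37.3
[0.049 0.085 0.136] exp z 0.1371916849403761
[ 0.19962248  1.47496716 -0.08812667]
```

Request:
arm_command --rows '[{"travel": [0,0,0.1],"roll": 0,"fingers": 10},{"travel": [0,0,0.2],"roll": 0,"fingers": 10},{"travel": [0,0,0.3],"roll": 0,"fingers": 10},{"travel": [0,0,0.3],"roll": 0,"fingers": 10},{"travel": [0,0,0.3],"roll": 0,"fingers": 10}]'

```text
time_s: 47.55
tcp_pos: [0.6324, 0.2516, 0.1027]
ee_rot: [[0.711, -0.703, 0.002], [-0.703, -0.711, 0.001], [0.0, -0.002, -1.0]]
wrist_force: [-6.8, 1.9, 10.4]
gripper_width: 0.241
```

```bash
python3 plan.py; python3 mh.py; python3 -c "
import cv2,numpy as np
b=cv2.imread('pics/side_m.png')[120:200,270:350]
cv2.imwrite('pics/m3.png',cv2.resize(b,(560,560),interpolation=2))"
```

```text
now [632.4 251.6 102.7] a 135.36 w 21.0 t 47.55 q [ 35.  33.  -0.  -0. -56.  10.] F [-6.8  1.9 10.4]
top expected head [662.3 222.  102.7] n210 cen [665.4 216.9] rect c(663.7,216.7) s(51.1,34.2) a45.0
[-0.023  0.091  0.139] exp z 0.1356697203020028
side expected head [662.3 222.  102.7] n210 cen [655.7 219.4] rect c(652.9,222.9) s(74.4,104.0) a30.8
[0.054 0.089 0.136] exp z 0.1356697203020028
```

View pics/m3.png

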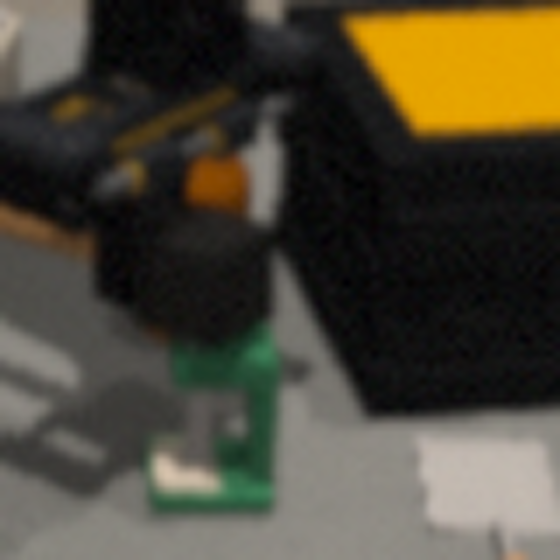

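Request:
arm_command --rows '[{"travel": [0,0,-0.8],"roll": 0,"fingers": 10},{"travel": [0,0,-2],"roll": 0,"fingers": 10},{"travel": [0,0,-4.5],"roll": 0,"fingers": 10},{"travel": [0,0,-6.8],"roll": 0,"fingers": 10},{"travel": [0,0,-6.8],"roll": 0,"fingers": 10}]'

```text
time_s: 48.15
tcp_pos: [0.6346, 0.2512, 0.1719]
ee_rot: [[0.711, -0.703, 0.007], [-0.703, -0.711, 0.003], [0.003, -0.007, -1.0]]
wrist_force: [-0.0, 0.8, -3.2]
gripper_width: 0.237
```

```bash
python3 plan.py 491.2,411,170,135.4 491.2,411,60,135.4; python3 mh.py
```

```text
now [634.6 251.2 171.9] a 135.31 w 20.6 t 48.15 q [ 35.  30.   4.   0. -64.  10.] F [-0.   0.8 -3.2]
491.2,411,170,135.4 travel [-21.43,-1.27,0.19] roll -0.1
491.2,411,60,135.4 travel [0.00,0.00,11.00] roll -0.0
top expected head [664.5 221.7 172. ] n243 cen [667.6 216.9] rect c(662.4,219.7) s(52.1,43.7) a45.0
[0.024 0.034 0.206] exp z 0.20490907326608354
side expected head [664.5 221.7 172. ] n189 cen [654.8 214. ] rect c(652.1,220.9) s(69.5,109.7) a26.7
[0.01  0.091 0.202] exp z 0.20490907326608354
```

Request:
arm_command --rows '[{"travel": [-1.5,-0.1,0],"roll": 0,"fingers": 10},{"travel": [-4,-0.2,0],"roll": 0,"fingers": 10},{"travel": [-7,-0.4,0],"roll": 0,"fingers": 10},{"travel": [-10,-0.6,0],"roll": 0,"fingers": 10},{"travel": [-13,-0.8,0],"roll": 0,"fingers": 10},{"travel": [-16,-1.0,0],"roll": 0,"fingers": 10},{"travel": [-19,-1.2,0],"roll": 0,"fingers": 10},{"travel": [-21.35,-1.4,0],"roll": 0,"fingers": 10},{"travel": [-21.35,-1.4,0],"roll": 0,"fingers": 10},{"travel": [-21.35,-1.4,0],"roll": 0,"fingers": 10}]'

```text
time_s: 49.25
tcp_pos: [0.4892, 0.4108, 0.167]
ee_rot: [[0.712, -0.702, -0.002], [-0.702, -0.712, -0.002], [0.0, 0.003, -1.0]]
wrist_force: [0.7, 0.2, -2.4]
gripper_width: 0.241
```

Request:
arm_command --rows '[{"travel": [0,0,2],"roll": 0,"fingers": 10},{"travel": [0,0,5],"roll": 0,"fingers": 10},{"travel": [0,0,8],"roll": 0,"fingers": 10},{"travel": [0,0,11],"roll": 0,"fingers": 10},{"travel": [0,0,13],"roll": 0,"fingers": 10},{"travel": [0,0,13.6],"roll": 0,"fingers": 10},{"travel": [0,0,13.6],"roll": 0,"fingers": 10},{"travel": [0,0,13.6],"roll": 0,"fingers": 10}]'

```text
time_s: 50.05
tcp_pos: [0.4914, 0.4111, 0.0336]
ee_rot: [[0.711, -0.703, 0.002], [-0.703, -0.711, 0.001], [0.0, -0.002, -1.0]]
wrist_force: [-0.3, 1.3, -2.4]
gripper_width: 0.24
```

```bash
python3 plan.py 491.2,411,19.5,135.4; python3 mh.py; python3 tr.py | grep -E "top (pinktop|spot)"; python3 -c "
import cv2,numpy as np
b=cv2.imread('pics/side_m.png')[110:190,210:310];a=cv2.imread('pics/top_m.png')[170:270,90:215]
cv2.imwrite('pics/m4.png',np.hstack([cv2.resize(a,(400,320),interpolation=2),cv2.resize(b,(400,320),interpolation=2)]))"
```

```text
now [491.4 411.1  33.6] a 135.30 w 20.9 t 50.05 q [ 54.  35. -10.   0. -45.  -9.] F [-0.3  1.3 -2.4]
491.2,411,19.5,135.4 travel [-0.00,0.02,1.41] roll -0.1
top expected head [521.2 381.6  33.6] n244 cen [522.8 378.1] rect c(517.0,382.7) s(51.4,54.5) a45.3
[0.021 0.033 0.067] exp z 0.06662657880298245
side expected head [521.2 381.6  33.6] n159 cen [516.3 377.5] rect c(511.8,381.9) s(65.8,105.2) a29.2
[0.014 0.099 0.066] exp z 0.06662657880298245
top spot n24 cen [512.4  -6.6] rect c(512.5,-6.0) s(15.1,12.9) a44.8
top spot n24 cen [496.2 -93.6] rect c(496.2,-93.6) s(12.2,15.2) a89.6
top pinktop n83 cen [567.6 -17.3] rect c(567.8,-17.2) s(29.4,28.9) a78.4
top pinktop n81 cen [560.1 -60.9] rect c(559.9,-60.6) s(29.2,29.2) a80.2
```

View pics/m4.png

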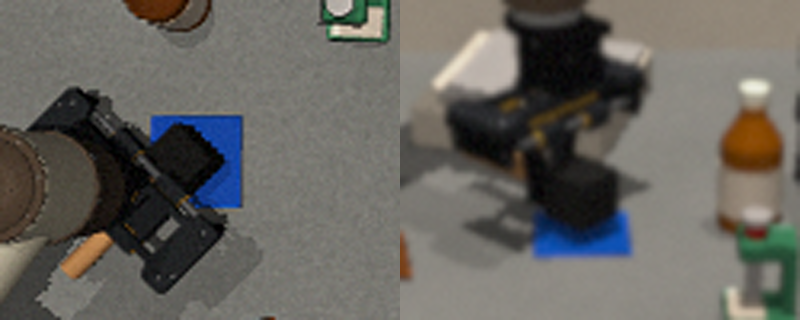

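Request:
arm_command --rows '[{"travel": [0,0,0.5],"roll": 0,"fingers": 10},{"travel": [0,0,1.0],"roll": 0,"fingers": 10},{"travel": [0,0,1.3],"roll": 0,"fingers": 10},{"travel": [0,0,1.45],"roll": 0,"fingers": 10},{"travel": [0,0,1.45],"roll": 0,"fingers": 10},{"travel": [0,0,1.45],"roll": 0,"fingers": 10}]'

```text
time_s: 50.85
tcp_pos: [0.4903, 0.4107, 0.0185]
ee_rot: [[0.711, -0.703, 0.0], [-0.703, -0.711, -0.0], [0.0, -0.0, -1.0]]
wrist_force: [-2.3, -0.4, 2.2]
gripper_width: 0.243
```

Request:
arm_command --rows '[{"travel": [0,0,0],"roll": 0,"fingers": 60},{"travel": [0,0,0],"roll": 0,"fingers": 60},{"travel": [0,0,0],"roll": 0,"fingers": 60},{"travel": [0,0,0],"roll": 0,"fingers": 60},{"travel": [0,0,0],"roll": 0,"fingers": 60},{"travel": [0,0,-1],"roll": 0,"fingers": 60},{"travel": [0,0,-4],"roll": 0,"fingers": 60},{"travel": [0,0,-8],"roll": 0,"fingers": 60},{"travel": [0,0,-13],"roll": 0,"fingers": 60},{"travel": [0,0,-18],"roll": 0,"fingers": 60}]'

```text
time_s: 51.85
tcp_pos: [0.4903, 0.4104, 0.2005]
ee_rot: [[0.711, -0.703, 0.0], [-0.703, -0.711, -0.0], [0.0, -0.0, -1.0]]
wrist_force: [0.7, 1.0, -0.2]
gripper_width: 0.6
```

```bash
python3 plan.py 430,100,230,135.4
```

```text
now [490.3 410.4 200.5] a 135.32 w 52.2 t 51.85 q [ 54.  25.  -0.   0. -65.  -9.] F [ 0.7  1.  -0.2]
430,100,230,135.4 travel [17.54,26.30,-2.95] roll -0.1
```

Request:
arm_command --rows '[{"travel": [2.5,3.7,-1],"roll": 0,"fingers": 60},{"travel": [5,7.5,-2],"roll": 0,"fingers": 60},{"travel": [7.5,11.3,-2.9],"roll": 0,"fingers": 60},{"travel": [10,15,-2.9],"roll": 0,"fingers": 60},{"travel": [12.5,18.8,-2.9],"roll": 0,"fingers": 60},{"travel": [15,22.5,-2.9],"roll": 0,"fingers": 60},{"travel": [17.5,26.3,-2.9],"roll": 0,"fingers": 60},{"travel": [17.5,26.3,-2.9],"roll": 0,"fingers": 60},{"travel": [17.5,26.3,-2.9],"roll": 0,"fingers": 60},{"travel": [17.5,26.3,-2.9],"roll": 0,"fingers": 60}]'

```text
time_s: 52.85
tcp_pos: [0.4304, 0.1013, 0.2277]
ee_rot: [[0.711, -0.703, 0.001], [-0.703, -0.711, 0.001], [0.0, -0.002, -1.0]]
wrist_force: [-0.0, 0.7, -0.4]
gripper_width: 0.601
```

```bash
python3 plan.py; python3 mal.py; python3 tr.py; python3 -c "
import cv2
cv2.imwrite('pics/f.png',cv2.resize(cv2.imread('pics/top_t.png')[70:300,80:460],(800,484),interpolation=2))"
```

```text
now [430.4 101.3 227.7] a 135.33 w 52.2 t 52.85 q [ 34.   4. -24.   0. -61.  11.] F [-0.   0.7 -0.4]
pad n438 cen [523.1 372.1] rect c(519.3,382.2) s(88.7,87.9) a89.8
handle m [453.72071432 447.30750106] dir [-0.69660466  0.71745519] 134.1552261030816 t -61.118647032269806 61.620772754125625
head from tip [515.28609577 383.89936581]
head top n272 cen [518.2 380.7] rect c(518.3,380.4) s(51.9,48.8) a45.3 z 0.05341377588813445
cap n59 cen [660.6 222.1] rect c(660.3,221.3) s(23.6,20.7) a89.7 z 0.10027498305843263
['n558 cen [491.4 402.2] rect c(474.8,417.3) s(56.2,175.2) a45.3']
['n406 cen [524.2 372.1] rect c(519.3,383.3) s(89.1,85.0) a0.7', 'n37 cen [675.3 241.8] rect c(674.9,241.6) s(19.1,15.9) a89.7']
top spot n23 cen [512.4  -7. ] rect c(512.5,-6.0) s(15.1,12.9) a44.8
top spot n23 cen [496.4 -93.8] rect c(496.2,-93.6) s(12.2,15.2) a89.6
top pinktop n80 cen [567.4 -17. ] rect c(567.8,-17.2) s(29.4,28.9) a78.4
top pinktop n80 cen [560.2 -60.6] rect c(560.2,-60.6) s(29.2,28.7) a80.3
top disc n23 cen [547.4  22.8] rect c(547.0,22.9) s(4.1,47.6) a80.5
top disc n58 cen [ 552.8 -103.6] rect c(552.4,-104.2) s(24.1,24.2) a44.6
top blue n178 cen [461.3 -43. ] rect c(461.5,-42.1) s(137.8,12.1) a79.8
top orange n176 cen [606.4 -66.4] rect c(606.1,-66.9) s(138.5,13.4) a80.0
side spot n22 cen [514.3  -7.4] rect c(514.9,-7.4) s(16.1,14.8) a87.9
side spot n29 cen [496.9 -93.6] rect c(497.5,-93.3) s(16.7,22.3) a29.1
side pinktop n145 cen [564.9 -46.8] rect c(565.1,-44.6) s(80.3,29.9) a79.9
side disc n33 cen [ 554.9 -103.8] rect c(555.2,-103.3) s(18.1,22.7) a72.2
side blue n142 cen [463.6 -51.2] rect c(464.3,-47.7) s(141.3,14.4) a80.1
side orange n176 cen [604.2 -83.9] rect c(605.5,-78.6) s(158.3,17.3) a80.2
```

View pics/f.png

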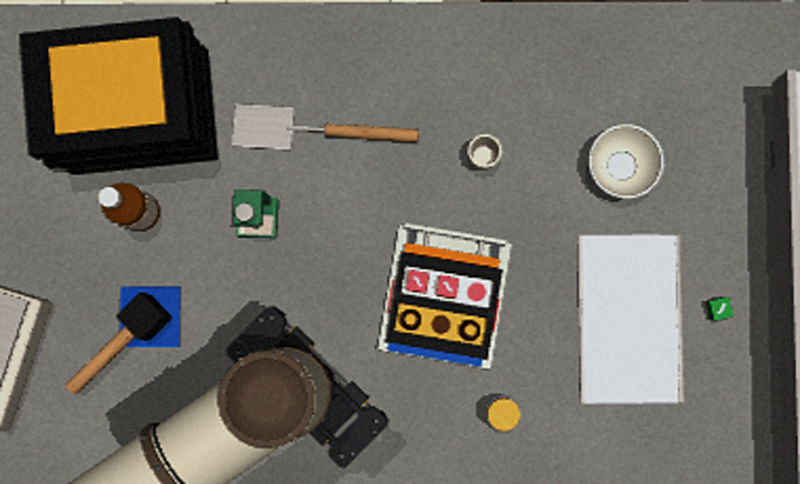

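```bash
python3 -c "
from station import finish_job;print(finish_job())"
```

```text
the job is handed in; nothing more can be done
None
```

The job is done and handed in at about 53 s of the 208 s allowed; no verdict was reported.

- **Tray:** I pushed the jaw back with the tray's long edge and set the tray between the red marks. The last picture shows the jaw at about 12 mm travel, holding it against the blue stop.
- **Chocolates:** Only four were there, two dark and two ruby. All are upright in the right rows, within about 1.5 mm of their disc centres.
- **One fix:** One ruby was knocked along its row after I had placed it. I gripped it again and centred it on the middle disc.
- **Punch:** I pressed the pin with the mallet until it hit its stop, at about 13 N against the 7 N the pin needs. With the mallet lifted, the cap measured 100 mm again.
- **Mallet:** It lies with its head about 2 mm from the middle of the blue pad.
- **Other things:** In the last picture everything else looks to be where it started, and the arm is clear of everything.

**Checks that disagreed:** The top camera read about 2 mm off the arm in x and 1 mm in y, which I corrected for. A second estimate of the mallet head, taken from its handle tip, differed from the head-top one by about 4 mm; I trusted the head-top reading.

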